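Reload the kitchen label-tape dispenser

TASK

Reload the label-tape dispenser: slide its orange keeper fully open, draw the spindle right out, and put every empty cardboard core from the dispenser into the white bowl and every fresh roll from the wooden stand into a bay of its own. Then thread the spindle back through the eyes and all the rolls until the handle's shoulder meets the first eye, and slide the keeper fully shut to lock it. Leave the phone, the jars and the red cup where they are, and the bowl standing upright.

Things in the scene. Friction and masses are not known exactly. Their poses are not given: they have to be found in the camera images.
- dispenser: Grey and aluminium tape dispenser, fixed, 134 x 206 mm. Origin under the middle of its bays, y along the spindle, z up; at x = -85 mm is the tear bar (47 mm high, y -90 to 90 mm). Five uprights 5 mm thick, up to 40 mm wide (x) and 74 mm high begin at y = -98, -85, -30, 25 and 80 mm; each has a round eye of 19 mm bore at x = 0, z = 54 mm. The keeper runs between the first two.
- first_eye (a point): Centre of the first upright's eye, on its outer face (dispenser y = -98 mm), where the spindle enters and the handle's shoulder comes to rest. 54 mm above the worktop; axes as the dispenser's.
- last_eye (a point): Centre of the last upright's eye, on its outer face (dispenser y = 85 mm).
- bay_a (a point): Bay nearest the handle, between the second and third upright, 50 mm wide: the point where the centre of a standing roll comes to be, 51.5 mm above the worktop. Two 6 mm bars along y, 24 mm apart, tops 24 mm high, carry the roll; an empty core lying on them has its centre about 37 mm high. The bays are open above, in front and behind, so fingers fit before and behind a roll (+-x).
- bay_b (a point): The same for the middle bay, 55 mm farther along the dispenser's y.
- bay_c (a point): The same for the bay farthest from the handle, 110 mm from bay a.
- keeper (a joint): Orange forked plate that slides between the first two uprights, straight along the dispenser's x, 4 mm thick. 0 = shut: its fork holds the spindle by the groove. 0.026 = fully open (pulled 26 mm to the dispenser's -x): the spindle is free. It moves with about 2 N and stays where it is left. Starts shut or nearly so.
- keeper_knob (a point): Point on the axis of the keeper's upright round knob, 16 mm in diameter, to be pinched from above: knob from 82 to 104 mm above the worktop, this point 95 mm above. It moves with the keeper. In the dispenser's frame it is at x = -24 mm, y = -89 mm when shut.
- spindle: Steel rod, 14 mm diameter, 90 g. Origin on its axis at the handle's shoulder, y along the shaft. Flat black handle: y = 0 to -60 mm, 24 mm wide (x), 14 mm thick (z). Shaft: y = 0 to 200 mm, groove for the keeper at y = 4 to 14 mm. Starts home: shoulder at the first eye, shaft along the dispenser's +y, at the bottom of the eyes (axis 51.5 mm above the worktop; 7 mm when lying flat on the worktop).
- spindle_tip (a point): Tip of the spindle, on its axis, 200 mm from the handle's shoulder; the last 18 mm taper from 14 to 5 mm.
- refill_stand: Low wooden stand, fixed, 66 x 180 mm, where the fresh rolls stand on two bars along its y, at y = -54, 0 and +54 mm, centres 52 mm above the worktop. Origin under its middle.
- bowl: White bowl, 166 mm across the rim, 58 mm high, flat bottom 74 mm wide; origin at the middle of its underside.
- jam_jar: Jar of strawberry jam with a red lid, 65 mm across, 97 mm high; not to be moved.
- phone: Mobile phone in a pink case lying flat, 150 x 73 x 11 mm; not to be moved.
- salt_jar: Spice jar with a green label, 44 mm across, 105 mm high; not to be moved.
- spice_jar: Spice jar with a dark blue label, 41 mm across, 105 mm high; not to be moved.
- red_cup: Red plastic cup with a handle, 69 x 94 x 72 mm; not to be moved.
- roll_red: Fresh roll of red label tape: ring 60 mm across, 36 mm wide, bore 25 mm, 100 g. Origin at its centre, y along its bore. Stands on edge; grip it across the 60 mm. Absent in some starts.
- roll_green: Fresh roll of green label tape: ring 60 mm across, 36 mm wide, bore 25 mm, 100 g. Origin at its centre, y along its bore. Stands on edge; grip it across the 60 mm. Absent in some starts.
- roll_blue: Fresh roll of blue label tape: ring 60 mm across, 36 mm wide, bore 25 mm, 100 g. Origin at its centre, y along its bore. Stands on edge; grip it across the 60 mm. Absent in some starts.
- core_a: Empty cardboard core (a): tube 34 mm across, 36 mm long, bore 25 mm, 15 g. Origin at its centre, y along its bore. Starts hanging on the spindle in a bay; drops onto the bay's bars when the spindle is drawn. Absent in some starts.
- core_b: Empty cardboard core (b): tube 34 mm across, 36 mm long, bore 25 mm, 15 g. Origin at its centre, y along its bore. Starts hanging on the spindle in a bay; drops onto the bay's bars when the spindle is drawn. Absent in some starts.
- core_c: Empty cardboard core (c): tube 34 mm across, 36 mm long, bore 25 mm, 15 g. Origin at its centre, y along its bore. Starts hanging on the spindle in a bay; drops onto the bay's bars when the spindle is drawn. Absent in some starts.
Not all that is in view belongs to the job. There is more than one size of the roll_green; the one meant has the size given above.

How it is judged:
On the way, in this order (a step that is already met when the one before it is completed fails the run):
1. The keeper is slid fully open (value of joint keeper above 0.021 m), for 0.2 s.
2. The spindle is drawn right out of the dispenser ((y of spindle_tip in the frame of dispenser below -0.098 m or z of spindle_tip in the frame of dispenser above 0.09 m)), for 0.2 s.
3. All empty cores are in the bowl and all fresh rolls stand in the dispenser (horizontal distance between each of core_a, core_b, core_c and bowl below 0.078 m and z of core_a in the frame of bowl between 0.005 and 0.085 m and z of core_b in the frame of bowl between 0.005 and 0.085 m and z of core_c in the frame of bowl between 0.005 and 0.085 m and x of roll_red in the frame of dispenser between -0.008 and 0.008 m and y of roll_red in the frame of dispenser between -0.075 and 0.075 m and z of roll_red in the frame of dispenser between 0.044 and 0.06 m and x of roll_green in the frame of dispenser between -0.008 and 0.008 m and y of roll_green in the frame of dispenser between -0.075 and 0.075 m and z of roll_green in the frame of dispenser between 0.044 and 0.06 m and x of roll_blue in the frame of dispenser between -0.008 and 0.008 m and y of roll_blue in the frame of dispenser between -0.075 and 0.075 m and z of roll_blue in the frame of dispenser between 0.044 and 0.06 m), for 0.2 s.
4. The spindle is threaded through every eye and roll, with its shoulder against the first eye (y of spindle in the frame of dispenser between -0.102 and -0.094 m and x of spindle in the frame of dispenser between -0.005 and 0.005 m and z of spindle in the frame of dispenser between 0.046 and 0.058 m and x of spindle_tip in the frame of dispenser between -0.005 and 0.005 m and z of spindle_tip in the frame of dispenser between 0.045 and 0.06 m and y of spindle_tip in the frame of dispenser between 0.095 and 0.11 m and x of roll_red in the frame of spindle between -0.01 and 0.01 m and z of roll_red in the frame of spindle between -0.01 and 0.01 m and y of roll_red in the frame of spindle between 0.02 and 0.18 m and x of roll_green in the frame of spindle between -0.01 and 0.01 m and z of roll_green in the frame of spindle between -0.01 and 0.01 m and y of roll_green in the frame of spindle between 0.02 and 0.18 m and x of roll_blue in the frame of spindle between -0.01 and 0.01 m and z of roll_blue in the frame of spindle between -0.01 and 0.01 m and y of roll_blue in the frame of spindle between 0.02 and 0.18 m), for 0.2 s.
5. The keeper is slid fully shut on the spindle's groove (value of joint keeper below 0.004 m), for 0.2 s.
At the end, for the whole second after the job is handed in: The keeper is shut to within 4 mm; the spindle passes through all five eyes and every fresh roll, its shoulder within 4 mm of the first eye; each fresh roll is in a bay (centre within 8 mm of the middle in x); every core lies in the bowl; the bowl stands upright; all is at rest (all of step 3 and all of step 4 and value of joint keeper below 0.004 m and angle between bowl's own z axis and vertical below 0.15 rad and height (world z) of bowl below 0.01 m and linear speed of each of spindle, bowl, roll_red, roll_green, roll_blue, core_a, core_b, core_c below 0.02 m/s); the robot touches nothing.
It fails at once if The phone is moved more than 3 cm or knocked over (distance of phone from where it was at the start of the episode above 0.03 m or angle between phone's own z axis and vertical above 0.5 rad).
It fails at once if The salt jar, the spice jar or the jam jar is moved more than 3 cm or knocked over (distance of any of salt_jar, spice_jar, jam_jar from where it was at the start of the episode above 0.03 m or angle between any of salt_jar, spice_jar, jam_jar's own z axis and vertical above 0.5 rad).
It fails at once if The red cup is moved more than 3 cm or knocked over (distance of red_cup from where it was at the start of the episode above 0.03 m or angle between red_cup's own z axis and vertical above 0.5 rad).
It fails at once if The bowl is tipped over (angle between bowl's own z axis and vertical above 0.8 rad).
Of core_a, core_b, core_c only 2 to 3 are there at a start; the rules pass over those that are not, and their reading is None.
Of roll_red, roll_green, roll_blue only 2 to 3 are there at a start; the rules pass over those that are not, and their reading is None.
At some moment in a run one of bowl, spindle may be knocked a few centimetres aside while the robot is not near it.
It also fails if it takes over 210 s, if anything falls off the work surface, if the arm or the gripper's body presses on something with over 40 N, if the wrist force passes 120 N, or if a joint passes its speed limit or range.

ROBOT

A 6-joint arm with a two-finger parallel gripper is mounted at the origin on a cart in front of the work surface, level with it; the furniture and walls round the work are solid. World frame = base frame: x ahead of the robot, y to its left, z up, the work surface at z = 0. Lengths are in m, angles in rad, forces in N, time in s.
With the tool pointing down it reaches from about 0.25 to 0.775 m from the base axis. Payload 4 kg.
Tool frame: the origin (TCP) lies at the very end of the fingers, on their centre line; the grasp point (between the pads) lies bot.grasp_offset behind it (bot.grasp_offset is the distance from the TCP to the grasp point, in m); z points along the fingers, y is the direction in which the jaws open and shut (so a half turn about z gives the same grasp; the last joint's range is limited). The gripper opens to 85 mm and grips with 20 to 120 N. Pads are 22 mm wide; open, the fingers measure 114 mm over their backs; the gripper's body (76 mm by 85 mm) begins 54 mm behind the grasp point. The pads swing forward as they close: fully open they stand 13 mm farther back than shut.
Start: joints at [-1.447, 0.087, 1.371, -0, 1.684, -0.103], TCP at [0.124, -0.536, 0.231] pointing down, gripper open.
Joint ranges: [-3.1, 3.1], [-0.76, 2.03], [0.27, 2.55], [-1.08, 4.22], [0.17, 2.65], [-2.57, 2.57]. Speed limits (rad/s): [2.79, 2.79, 3.14, 3.14, 3.14, 3.14].

INTERFACE

Orientations are given as a unit quaternion [x, y, z, w].
In Python, from cell import bot, eyes gives the robot as it stands.
- The arm moves only by the shell command python3 -m jog 'ROWS' [FORCE]. ROWS is JSON, one flat list of numbers, 7 for each row, row after row: the shift along the tool's x, y, z in m, then the turn, a rotation vector about the tool's x, y, z in rad, then the closure in counts, from 0 (fully open) to 255 (shut). A call has exactly 8 rows; each row is the pose to reach, as a shift and turn from the pose commanded when the call began, along the tool's axes at that moment; what a row does not reach only later rows make up. A row lasts 1/10 s, in which the tool goes at most 50 mm and 8.59 degrees, less where a joint would pass 70% of its speed; a pose out of reach is approached as far as the arm can. A call with a gripper value outside its range is refused whole. The fingers move at their own pace and stop on an object; FORCE is the grip in N (left out, the last holds). Time passes only in rows, so rows that repeat a pose let the fingers close, or fill a call up. It gives the time, the measured TCP pose, the force and the opening at its end, in the units of the state.
- bot.get_obs(): the state, without advancing time (a new reading comes with each control period).
- eyes.grab_frame(name): name is "scene" or "side" or "wrist"; returns the picture (400x640x3 uint8, red, green, blue); there is no depth.
- eyes.get_calibration(name): a dict with "fx", "fy", "cx", "cy" (pixels), "camera_from_world" (4x4, takes a point from world to camera coordinates); the wrist camera has in their place "hand_eye" (4x4, takes a point from camera to tool coordinates, whose origin is the TCP and whose axes are the flange's). Camera axes: x right, y down, z forward; pixel columns grow to the right and rows downward; lengths in m; the calibration is good to about 2 mm. A picture is of the moment at which its call begins: read the wrist's pose just before it. get_calibration takes no time and is no camera call.
- bot.close_job(): hands the job in, once; it reports no verdict.
The state is a dict: "t": time; "q": joint angles; "dq": joint speeds; "effort": joint torques, N m; "ee_pos": TCP position; "tool_rot": TCP orientation; "wrist_force": force on the tool from outside, world axes, zero at the start; "moment": the same for the moment, N m; "opening": finger opening in m.
Only numpy, scipy, OpenCV 4.12 (cv2) and the standard library are available. Lean on these libraries where they do the work, as an engineer would, in place of code of your own. Each camera call takes 0.05 s, during which the arm holds its last target. There are 200 camera calls.

## Working session

There is one attempt and no reset: what is moved stays moved. The work goes in short steps, Python scripts to look and compute and a shell command to move; the robot and the scene stay as the last step left them, time stands still between calls to the robot, and variables do not carry over. Pictures are saved under pics/ and viewed, about 12 in all and at most 16, crops included, and the job is handed in when it is done.

```bash
mkdir -p pics; ls; python3 - <<'E'
from cell import bot,eyes
import cv2,numpy as np
o=bot.get_obs();print(o,bot.grasp_offset)
for n in("scene","side","wrist"):
    c=eyes.get_calibration(n);print(n,{k:np.round(v,4).tolist() for k,v in c.items()})
    f=eyes.grab_frame(n);cv2.imwrite(f"pics/0{n}.png",f[...,::-1])
E
```

```text
pics
{'t': 0.0, 'q': array([-1.44706172e+00,  8.79594744e-02,  1.37231384e+00, -1.35651269e-05,
        1.68361060e+00, -1.03129372e-01]), 'dq': array([ 0.0001741 ,  0.00055658,  0.00028704, -0.00090981, -0.00103028,
       -0.00201219]), 'effort': array([ 1.36668819e-03, -3.51869702e+01, -3.13272429e+01,  1.14041529e-05,
        1.08586726e-02, -2.97964725e-06]), 'ee_pos': array([ 0.12361841, -0.53539261,  0.23010647]), 'tool_rot': array([ 9.93572921e-01,  1.13188068e-01, -1.85427666e-05, -1.14550250e-03]), 'wrist_force': array([-0.4223711 ,  0.36325122,  0.21344332]), 'moment': array([-0.06605659,  0.0485578 ,  0.03410134]), 'opening': 0.08548665723550702} 0.0187
scene {'fx': 400.7415, 'fy': 400.7415, 'cx': 315.9036, 'cy': 196.4453, 'camera_from_world': [[-0.586, -0.8103, -0.007, 0.3731], [-0.5654, 0.415, -0.7128, 0.3778], [0.5805, -0.4137, -0.7013, 1.1693], [0.0, 0.0, 0.0, 1.0]]}
side {'fx': 403.5544, 'fy': 403.5544, 'cx': 314.357, 'cy': 200.599, 'camera_from_world': [[-0.9296, -0.3682, 0.0181, 0.5859], [-0.2384, 0.5631, -0.7913, 0.169], [0.2811, -0.7399, -0.6112, 1.3618], [0.0, 0.0, 0.0, 1.0]]}
wrist {'fx': 276.4453, 'fy': 276.4453, 'cx': 322.3017, 'cy': 200.9444, 'hand_eye': [[-0.0004, -0.9517, -0.307, 0.079], [1.0, -0.0002, -0.0006, -0.0014], [0.0005, -0.307, 0.9517, -0.1427], [0.0, 0.0, 0.0, 1.0]]}
```

View pics/0scene.png

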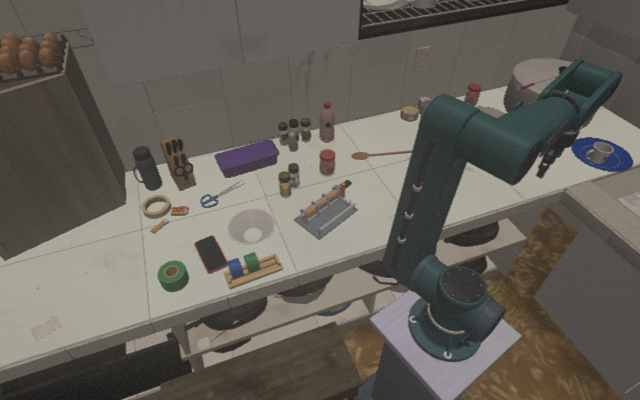

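View pics/0side.png

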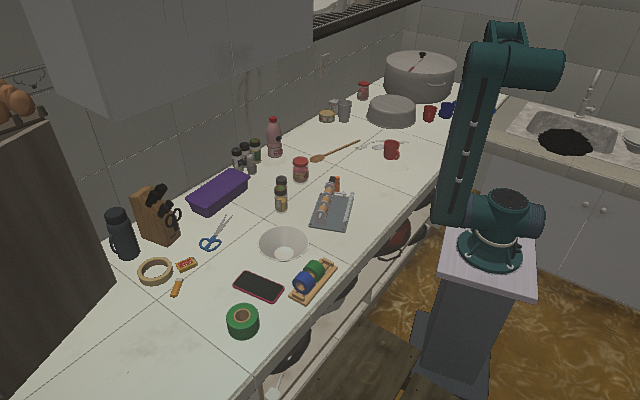

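The scene view shows the dispenser at about (327,212), the bowl at (251,228), and the stand with blue (236,268) and green (252,260) rolls. The big green roll at (172,276) is a decoy. The side view agrees: dispenser (332,208), bowl (284,243), stand (313,277). Next I zoom in for detail.

```bash
cat > h.py <<'E'
from cell import bot,eyes
import cv2,numpy as np
from scipy.spatial.transform import Rotation as R
def cal(n):
    c=eyes.get_calibration(n); K=np.array([[c['fx'],0,c['cx']],[0,c['fy'],c['cy']],[0,0,1]])
    if n=='wrist':
        o=bot.get_obs();T=np.eye(4);T[:3,:3]=R.from_quat(o['tool_rot']).as_matrix();T[:3,3]=o['ee_pos']
        return K,np.linalg.inv(T@c['hand_eye'])
    return K,np.array(c['camera_from_world'])
def ray(KT,u,v):
    K,T=KT;d=T[:3,:3].T@np.linalg.inv(K)@[u,v,1];o=-T[:3,:3].T@T[:3,3];return o,d
def onz(KT,u,v,z):
    o,d=ray(KT,u,v);return o+d*(z-o[2])/d[2]
def proj(KT,p):
    K,T=KT;q=K@(T[:3,:3]@np.asarray(p)+T[:3,3]);return q[:2]/q[2]
def tri(obs):
    A=0;b=0
    for KT,u,v in obs:
        o,d=ray(KT,u,v);d/=np.linalg.norm(d);M=np.eye(3)-np.outer(d,d);A=A+M;b=b+M@o
    return np.linalg.solve(A,b)
E
python3 - <<'E'
import cv2,numpy as np
a=cv2.imread('pics/0scene.png')[155:300,185:385];b=cv2.imread('pics/0side.png')[165:310,225:425]
a=cv2.resize(a,None,fx=4,fy=4,interpolation=cv2.INTER_CUBIC)
b=cv2.resize(b,None,fx=4,fy=4,interpolation=cv2.INTER_CUBIC)
cv2.imwrite('pics/1a.png',a);cv2.imwrite('pics/1b.png',b)
E
```

```text
(no output)
```

View pics/1a.png

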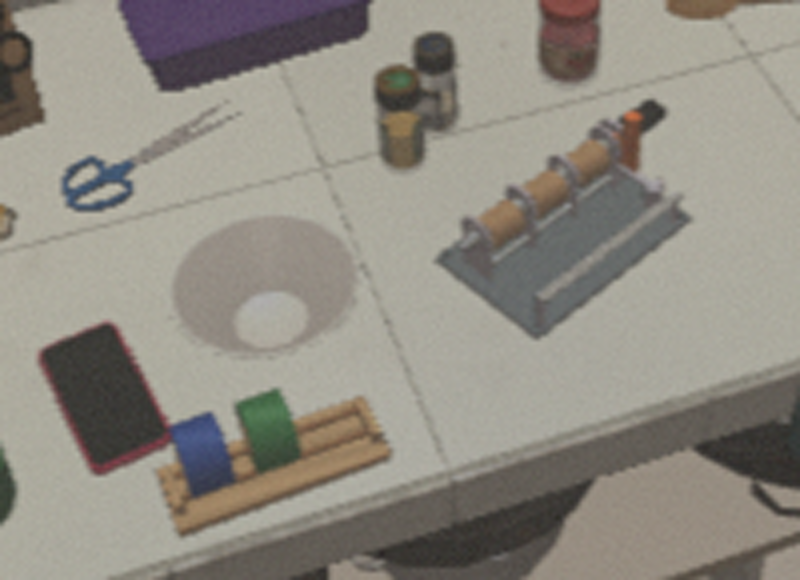

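View pics/1b.png

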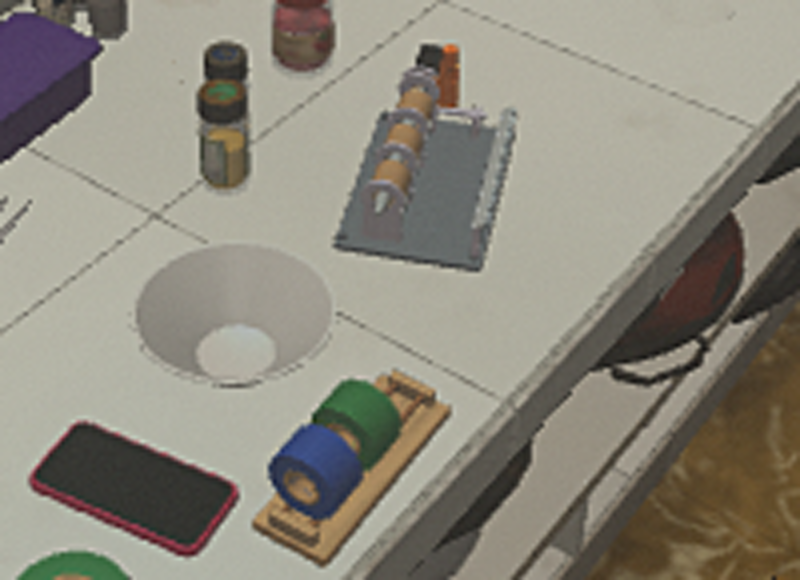

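The crops show three cores and two rolls (blue and green; red is absent). The third stand slot, on the right, is empty. The handle is at the dispenser's far right end and the tear bar faces the robot. Next I cast rays.

```bash
python3 - <<'E'
from h import *
S=cal('scene');D=cal('side')
s=lambda u,v:(S,185+u/4,155+v/4)
d=lambda u,v:(D,225+u/4,165+v/4)
p=lambda n,x:print(n,np.round(x,4))
p('knobtop',tri([s(633,116),d(452,48)])); p(' s@.104',onz(*s(633,116),.104));p(' d',onz(*d(452,48),.104))
for n,a,z in(('L',s(437,260),.004),('B',s(537,337),.004),('Rr',s(690,218),.004),('dL',d(335,243),.004),('dB',d(480,270),.004),
 ('tb1',s(540,297),.047),('tb2',s(680,196),.047),('dtb2',d(512,110),.047),
 ('handleend',s(655,108),.052),('handle end d',d(430,50),.052)): p(n,onz(*a,z))
# bowl rim
for KT,f,off in((S,'scene',0),(D,'side',0)):
    im=cv2.imread(f'pics/0{f}.png');hsv=cv2.cvtColor(im,cv2.COLOR_BGR2HSV)
    for nm,lo,hi in(('blue',(105,120,40),(125,255,255)),('green',(50,90,30),(85,255,255)),('orange',(3,170,90),(14,255,255))):
        m=cv2.inRange(hsv,lo,hi);n,l,st,c=cv2.connectedComponentsWithStats(m)
        for i in range(1,n):
            if st[i,4]>25: print(f,nm,st[i],np.round(c[i],1),np.round(onz(KT,*c[i],.055),3))
p('bowl s',onz(*s(265,283),.058));p('bowl d',onz(*d(234,312),.058))
p('bowlb s',onz(*s(272,320),.003));p('bowlb d',onz(*d(236,352),.003))
# stand corners
for n,a in(('st s',s(182,533)),('st s',s(390,455)),('st d',d(253,525)),('st d',d(322,562)),('st d',d(450,408))):p(n,onz(*a,.01))
for n,a in(('ph s',s(98,473)),('ph s',s(170,437)),('salt',s(402,165)),('spice',s(440,125))):p(n,onz(*a,.0))
E
```

```text
knobtop [ 0.5654 -0.0718  0.1034]
 s@.104 [ 0.5646 -0.0711  0.104 ]
 d [ 0.5654 -0.0713  0.104 ]
L [0.6013 0.1233 0.004 ]
B [0.4744 0.103  0.004 ]
Rr [ 0.5053 -0.0971  0.004 ]
dL [0.6041 0.1207 0.004 ]
dB [0.4734 0.1046 0.004 ]
tb1 [0.48   0.0957 0.047 ]
tb2 [ 0.5022 -0.0789  0.047 ]
dtb2 [ 0.5035 -0.0754  0.047 ]
handleend [ 0.6037 -0.132   0.052 ]
handle end d [ 0.6066 -0.1327  0.052 ]
scene blue [572 138  60  33 838] [603.1 155. ] [ 0.113 -1.071  0.055]
side blue [199 235  22  17 104] [209.2 243.3] [0.843 0.376 0.055]
side blue [295 271  18  15 134] [304.  276.9] [0.509 0.39  0.055]
side green [305 260  19  13 127] [314.6 265.5] [0.498 0.336 0.055]
side green [226 303  32  26 444] [241.5 316.2] [0.61  0.58  0.055]
bowl s [0.6243 0.2821 0.058 ]
bowl d [0.6241 0.2864 0.058 ]
bowlb s [0.6289 0.2801 0.003 ]
bowlb d [0.6283 0.2772 0.003 ]
st s [0.4753 0.4464 0.01  ]
st s [0.4414 0.2754 0.01  ]
st d [0.5387 0.4396 0.01  ]
st d [0.4792 0.4509 0.01  ]
st d [0.443  0.2747 0.01  ]
ph s [0.5733 0.4739 0.    ]
ph s [0.5708 0.4101 0.    ]
salt [0.7281 0.0799 0.    ]
spice [0.7536 0.0185 0.    ]
```

```bash
cat >> h.py <<'E'
TH=0.145; ORG=np.array([0.5761,0.0203,0])
def RD(th=None): th=TH if th is None else th; return np.array([[np.cos(th),-np.sin(th),0],[np.sin(th),np.cos(th),0],[0,0,1]])
def d2w(p): return ORG+RD()@np.asarray(p,float)
def w2d(p): return RD().T@(np.asarray(p)-ORG)
def delta(pw,th=None):
    "shift/turn in tool axes from the present pose to tool down, jaws along the x axis of yaw th, TCP at pw"
    o=bot.get_obs();A=R.from_quat(o['tool_rot']).as_matrix();D=RD(th)
    B=np.column_stack([D[:,1],D[:,0],[0,0,-1]])
    return np.round(A.T@(np.asarray(pw)-o['ee_pos']),4),np.round(R.from_matrix(A.T@B).as_rotvec(),4)
def st(): 
    o=bot.get_obs();print('t',round(o['t'],1),'tcp_d',np.round(w2d(o['ee_pos'])*1e3,1),'op',round(o['opening']*1e3,1),'F',np.round(RD().T@o['wrist_force'],1))
E
python3 - <<'E'
from h import *
print(delta([.575,-.05,.25]))
D=cal('side');S=cal('scene')
print('cup',onz(D,391,158,.0), onz(S,470,165,0),'jam',onz(S,185+570/4,155+75/4,0),'disp',w2d(onz(D,391,158,.0)),w2d(onz(S,185+570/4,155+75/4,0)))
E
python3 -m jog '[0.549,-0.371,-0.02,0,0,-1.489,0, 0.549,-0.371,-0.02,0,0,-1.489,0, 0.549,-0.371,-0.02,0,0,-1.489,0, 0.549,-0.371,-0.02,0,0,-1.489,0, 0.549,-0.371,-0.02,0,0,-1.489,0, 0.549,-0.371,-0.02,0,0,-1.489,0, 0.549,-0.371,-0.02,0,0,-1.489,0, 0.549,-0.371,-0.02,0,0,-1.489,0]' 40
python3 -c "
from h import *
print(delta([.575,-.05,.25]))"
```

```text
(array([ 0.549 , -0.3716, -0.0189]), array([-1.300e-03, -1.500e-03, -1.489e+00]))
cup [ 4.38609493e-01 -4.55995809e-01  1.11022302e-16] [ 0.42662539 -0.64755315  0.        ] jam [ 0.73703092 -0.13146396  0.        ] disp [-2.04868807e-01 -4.51431178e-01  1.11022302e-16] [ 0.13731335 -0.17342463  0.        ]
t: 0.95
ee_pos: [0.397, -0.2415, 0.2433]
tool_rot: [0.754, 0.657, -0.0, 0.0]
wrist_force: [0.3, 0.1, 0.6]
opening: 0.0853
(array([ 0.2141,  0.15  , -0.0067]), array([ 1.000e-04,  3.000e-04, -2.829e-01]))
```

```bash
python3 -m jog '[0.214,0.15,-0.007,0,0,-0.283,0, 0.214,0.15,-0.007,0,0,-0.283,0, 0.214,0.15,-0.007,0,0,-0.283,0, 0.214,0.15,-0.007,0,0,-0.283,0, 0.214,0.15,-0.007,0,0,-0.283,0, 0.214,0.15,-0.007,0,0,-0.283,0, 0.214,0.15,-0.007,0,0,-0.283,0, 0.214,0.15,-0.007,0,0,-0.283,0]'
python3 - <<'E'
from h import *
st();print(delta([.575,-.05,.25]))
W=cal('wrist');f=eyes.grab_frame('wrist')[...,::-1].copy();cv2.imwrite('pics/2w.png',f)
for p in([-24,-89,104],[0,-98,54],[0,85,54],[-85,-90,47],[-85,90,47],[0,-158,54]):print(p,np.round(proj(W,d2w(np.array(p)/1e3)),1))
E
```

```text
t: 1.75
ee_pos: [0.5746, -0.0538, 0.25]
tool_rot: [0.656, 0.754, -0.001, -0.0]
wrist_force: [-0.3, -0.0, 0.6]
opening: 0.0854
t 1.8 tcp_d [-12.2 -73.1 250. ] op 85.4 F [-0.3  0.   0.6]
(array([ 0.0037,  0.0009, -0.    ]), array([-0.0015,  0.0006, -0.0065]))
[-24, -89, 104] [311.8 203.5]
[0, -98, 54] [332.1 197.8]
[0, 85, 54] [332.8  35.8]
[-85, -90, 47] [266.5 190.7]
[-85, 90, 47] [255.2  32.9]
[0, -158, 54] [331.9 240.3]
```

View pics/2w.png

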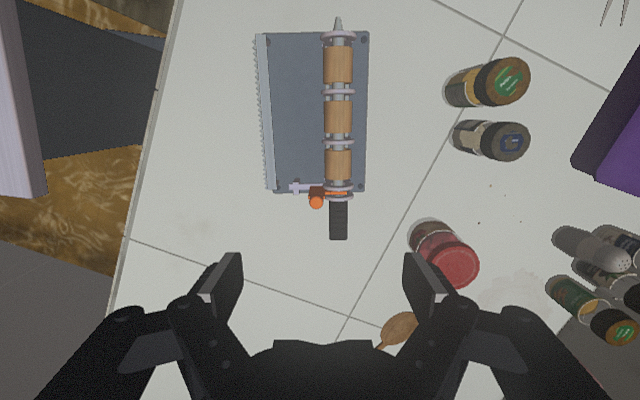

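The wrist view shows the knob at (316,202), the handle axis at column 338 (rows 200–240), and the tip at (338,20). The rod is parallel to my model but about 6 mm further in +x. I'll refine with masks.

```bash
python3 - <<'E'
from h import *
W=cal('wrist');f=cv2.imread('pics/2w.png');h=cv2.cvtColor(f,cv2.COLOR_BGR2HSV)
g=f.max(2).astype(int)
r=[ (np.nonzero(g[v,315:360]<90)[0]+315) for v in range(208,238,3)]
c=[(x.min(),x.max()) for x in r if len(x)];print('handle cols',c)
u=np.mean(c)
for v in (210,237): print('handle',np.round(w2d(onz(W,u+.5*0,v,.0585))*1e3,1))
m=cv2.inRange(h,(3,120,60),(16,255,255));m[:180]=0;m[215:]=0;m[:,:300]=0;m[:,360:]=0
ys,xs=np.nonzero(m);print('orange',xs.min(),xs.max(),ys.min(),ys.max())
# core cols
for v0,v1 in((48,80),(102,128),(155,175)):
    mm=cv2.inRange(h,(5,70,60),(25,255,255))[v0:v1,300:370];x=np.nonzero(mm)[1]+300
    print('core',np.percentile(x,2),np.percentile(x,98),np.round(w2d(onz(W,(np.percentile(x,2)+np.percentile(x,98))/2,(v0+v1)/2,.0455+.008))*1e3,1))
print('knob',np.round(w2d(onz(W,316.3,202,.104))*1e3,1),'tip',np.round(w2d(onz(W,338.2,19,.0515))*1e3,1))
cv2.imwrite('pics/2z.png',cv2.resize(f[10:250,230:400],None,fx=3.2,fy=2.5,interpolation=cv2.INTER_CUBIC))
E
```

```text
handle cols [(np.int64(329), np.int64(346)), (np.int64(329), np.int64(346)), (np.int64(329), np.int64(346)), (np.int64(329), np.int64(346)), (np.int64(329), np.int64(346)), (np.int64(329), np.int64(346)), (np.int64(329), np.int64(346)), (np.int64(329), np.int64(346)), (np.int64(330), np.int64(346)), (np.int64(330), np.int64(346))]
handle [   6.8 -113.6   58.5]
handle [   7.2 -151.7   58.5]
orange 308 346 187 208
core 324.0 351.0 [ 5.4 57.  53.5]
core 324.0 351.0 [ 5.9  2.8 53.5]
core 325.0 350.0 [  6.4 -56.3  53.5]
knob [-19.2 -87.8 104. ] tip [  5.9 101.   51.5]
```

View pics/2z.png

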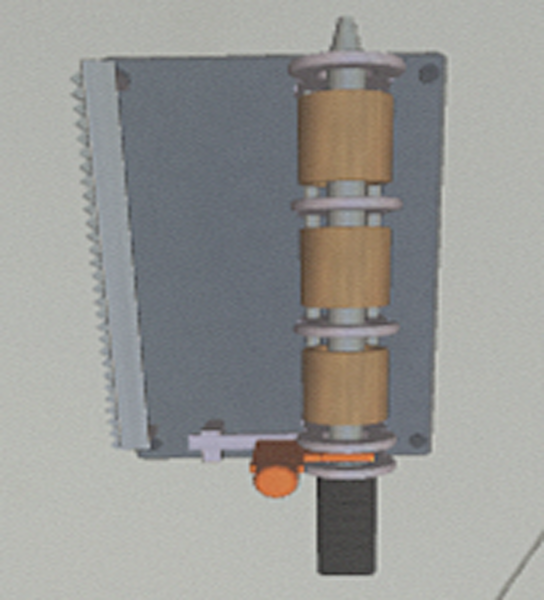

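```bash
sed -i 's/^TH=.*/TH=0.149; ORG=np.array([0.5823,0.0215,0])/' h.py; python3 - <<'E'
from h import *
st();print(delta(d2w([-.0255,-.088,.082]),TH))
E
```

```text
t 1.8 tcp_d [-19.  -73.7 250.3] op 85.4 F [ 0.4 -0.6 -0.4]
(array([-0.0142, -0.0062,  0.1683]), array([-0.0009,  0.0006, -0.0115]))
```

```bash
python3 -m jog '[-0.014,-0.006,0.05,0,0,-0.0115,100, -0.014,-0.006,0.1,0,0,-0.0115,100, -0.014,-0.006,0.14,0,0,-0.0115,100, -0.014,-0.006,0.168,0,0,-0.0115,100, -0.014,-0.006,0.168,0,0,-0.0115,100, -0.014,-0.006,0.168,0,0,-0.0115,255, -0.014,-0.006,0.168,0,0,-0.0115,255, -0.014,-0.006,0.168,0,0,-0.0115,255]' 30
python3 -m jog '[0,0,0,0,0,0,255, 0,0,0,0,0,0,255, 0,0,0,0,0,0,255, 0,0,0,0,0,0,255, 0,0,0,0,0,0,255, 0,0,0,0,0,0,255, 0,0,0,0,0,0,255, 0,0,0,0,0,0,255]' 30
python3 -c "
from h import *
st()"
```

```text
t: 2.6
ee_pos: [0.5721, -0.0689, 0.0859]
tool_rot: [0.652, 0.758, 0.0, 0.002]
wrist_force: [-2.9, -1.1, 4.1]
opening: 0.0146
t: 3.4
ee_pos: [0.5721, -0.0689, 0.0858]
tool_rot: [0.652, 0.758, -0.0, 0.002]
wrist_force: [-2.5, -1.9, 6.4]
opening: 0.0146
t 3.4 tcp_d [-23.5 -87.9  85.8] op 14.6 F [-2.8 -1.5  6.4]
```

```bash
python3 -m jog '[0,0,-0.003,0,0,0,255, 0,-0.005,-0.003,0,0,0,255, 0,-0.01,-0.003,0,0,0,255, 0,-0.015,-0.003,0,0,0,255, 0,-0.02,-0.003,0,0,0,255, 0,-0.025,-0.003,0,0,0,255, 0,-0.028,-0.003,0,0,0,255, 0,-0.028,-0.003,0,0,0,255]' 30
python3 -c "
from h import *
st()"
python3 -m jog '[0,-0.002,0,0,0,0,255, 0,-0.002,0,0,0,0,255, 0,-0.002,0,0,0,0,255, 0,-0.002,0,0,0,0,255, 0,-0.002,0,0,0,0,255, 0,-0.002,0,0,0,0,255, 0,-0.002,0,0,0,0,255, 0,-0.002,0,0,0,0,255]' 
python3 -c "
from h import *
st()"
```

```text
t: 4.2
ee_pos: [0.546, -0.0728, 0.0859]
tool_rot: [0.652, 0.758, 0.002, 0.003]
wrist_force: [8.3, -4.4, -7.4]
opening: 0.0147
t 4.2 tcp_d [-49.9 -87.9  85.9] op 14.7 F [ 7.5 -5.6 -7.4]
t: 5.0
ee_pos: [0.5459, -0.0728, 0.0859]
tool_rot: [0.652, 0.758, 0.003, 0.005]
wrist_force: [13.5, -4.2, -9.3]
opening: 0.0145
t 5.0 tcp_d [-50.  -87.9  85.9] op 14.5 F [12.7 -6.1 -9.3]
```

```bash
python3 -m jog '[0,0.002,0,0,0,0,100, 0,0.002,0,0,0,0,100, 0,0.002,0,0,0,0,100, 0,0.002,-0.03,0,0,0,100, 0,0.002,-0.06,0,0,0,100, -0.04,0.05,-0.06,0,0,0,100, -0.04,0.05,-0.06,0,0,0,100, -0.04,0.05,-0.06,0,0,0,100]' 
python3 - <<'E'
from h import *
st();print(delta(d2w([0,-.128,.044]),TH))
W=cal('wrist');f=eyes.grab_frame('wrist')[...,::-1].copy();cv2.imwrite('pics/3w.png',f)
for p in([-50,-89,104],[0,-98,54],[-12,-110,58.5],[12,-110,58.5],[0,102,51.5]):print(p,np.round(proj(W,d2w(np.array(p)/1e3)),1))
g=f.max(2).astype(int);h=cv2.cvtColor(f,cv2.COLOR_BGR2HSV)
m=cv2.inRange(h,(3,120,60),(16,255,255));n,l,s,c=cv2.connectedComponentsWithStats(m)
print([(list(s[i]),np.round(c[i],1)) for i in range(1,n) if s[i,4]>80])
E
```

```text
t: 5.8
ee_pos: [0.5978, -0.105, 0.1453]
tool_rot: [0.652, 0.758, 0.0, -0.0]
wrist_force: [-0.2, -0.1, -0.5]
opening: 0.0519
t 5.8 tcp_d [  -3.4 -127.4  145.3] op 51.9 F [-0.2 -0.1 -0.5]
(array([-0.0007,  0.0034,  0.1013]), array([ 0.    , -0.0003,  0.0006]))
[-50, -89, 104] [253.6 176.4]
[0, -98, 54] [326.1 173.7]
[-12, -110, 58.5] [312.2 188.6]
[12, -110, 58.5] [340.1 188.6]
[0, 102, 51.5] [ 327.4 -129.7]
[([np.int32(257), np.int32(158), np.int32(55), np.int32(14), np.int32(313)], array([289.9, 162.8])), ([np.int32(245), np.int32(163), np.int32(25), np.int32(23), np.int32(390)], array([255.5, 174.4])), ([np.int32(420), np.int32(343), np.int32(14), np.int32(22), np.int32(98)], array([426.8, 352.9]))]
```

View pics/3w.png

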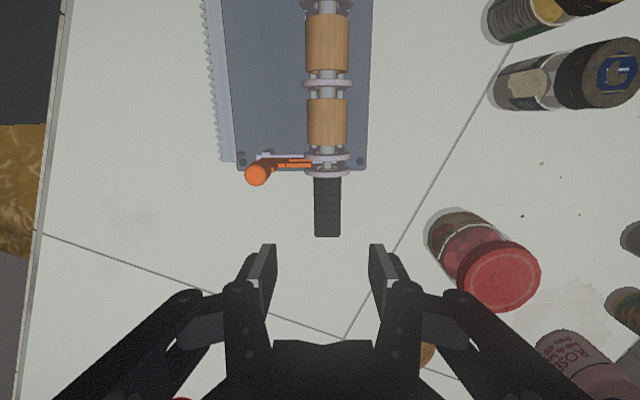

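Prediction and image agree: the knob is at (255,174), the handle at columns 313–341, and the fork is clear of the rod. Next I grip the handle.

```bash
python3 -m jog '[0,0.0035,0.03,0,0,0,100, 0,0.0035,0.07,0,0,0,100, 0,0.0035,0.101,0,0,0,100, 0,0.0035,0.101,0,0,0,100, 0,0.0035,0.101,0,0,0,255, 0,0.0035,0.101,0,0,0,255, 0,0.0035,0.101,0,0,0,255, 0,0.0035,0.101,0,0,0,255]' 80
python3 -c "
from h import *
st()"
python3 -m jog '[0,0,-0.001,0,0,0,255, -0.02,0,-0.002,0,0,0,255, -0.04,0,-0.002,0,0,0,255, -0.06,0,-0.002,0,0,0,255, -0.08,0,-0.002,0,0,0,255, -0.1,0,-0.002,0,0,0,255, -0.12,0,-0.002,0,0,0,255, -0.12,0,-0.002,0,0,0,255]' 80
python3 -c "
from h import *
st()"
```

```text
t: 6.65
ee_pos: [0.6019, -0.104, 0.0473]
tool_rot: [0.652, 0.758, 0.001, 0.002]
wrist_force: [-0.6, 0.8, 4.7]
opening: 0.0217
t 6.7 tcp_d [   0.8 -127.    47.3] op 21.7 F [-0.5  0.8  4.7]
t: 7.45
ee_pos: [0.6185, -0.2271, 0.0461]
tool_rot: [0.653, 0.757, -0.001, 0.001]
wrist_force: [1.1, -1.1, 0.7]
opening: 0.0219
t 7.5 tcp_d [  -1.1 -251.2   46.1] op 21.9 F [ 0.9 -1.3  0.7]
```

```bash
python3 -m jog '[-0.02,0,0,0,0,0,255, -0.04,0,0,0,0,0,255, -0.06,0,0,0,0,0,255, -0.08,0,0,0,0,0,255, -0.1,0,0,0,0,0,255, -0.1,0,0,0,0,0,255, -0.1,0,0,0,0,0,255, -0.1,0,0,0,0,0,255]' 80
python3 - <<'E'
from h import *
st()
f=eyes.grab_frame('wrist')[...,::-1];g=eyes.grab_frame('scene')[...,::-1]
cv2.imwrite('pics/4.png',np.vstack([f[:240],cv2.resize(g[130:260,260:500],(640,346),interpolation=cv2.INTER_CUBIC)]))
E
```

```text
t: 8.25
ee_pos: [0.6332, -0.3205, 0.0459]
tool_rot: [0.652, 0.759, -0.0, -0.001]
wrist_force: [-1.0, -0.1, -0.7]
opening: 0.0215
t 8.2 tcp_d [  -0.5 -345.8   45.9] op 21.5 F [-1.   0.  -0.7]
```

View pics/4.png

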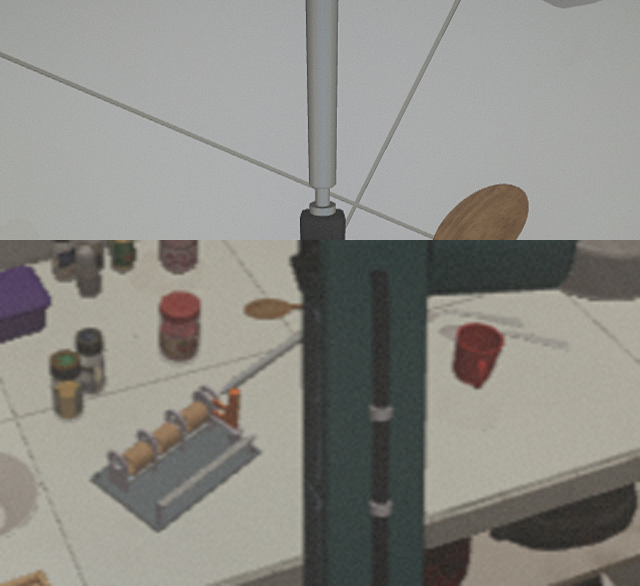

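The spindle is out, with its tip about 18 mm clear of the first eye. The cores have dropped onto the bars. Next I lay the spindle down here.

```bash
python3 -m jog '[-0.005,0,0.015,0,0,0,255, -0.005,0,0.03,0,0,0,255, -0.005,0,0.04,0,0,0,255, -0.005,0,0.042,0,0,0,255, -0.005,0,0.042,0,0,0,255, -0.005,0,0.042,0,0,0,255, -0.005,0,0.042,0,0,0,130, -0.005,0,0.042,0,0,0,130]' 80
python3 -c "
from h import *
st()"
python3 -m jog '[0,0,0,0,0,0,130, 0,0,0,0,0,0,130, 0,0,-0.01,0,0,0,130, 0,0,-0.05,0,0,0,60, 0,0,-0.1,0,0,0,0, 0.05,0,-0.15,0,0,0,0, 0.1,0,-0.15,0,0,0,0, 0.15,0,-0.15,0,0,0,0]' 40
python3 -m jog '[0.14,0,0,0,0,0,0, 0.14,0,0,0,0,0,0, 0.14,0,0,0,0,0,0, 0.14,0,0,0,0,0,0, 0.14,0,0,0,0,0,0, 0.14,0,0,0,0,0,0, 0.14,0,0,0,0,0,0, 0.14,0,0,0,0,0,0]' 
python3 - <<'E'
from h import *
st()
W=cal('wrist');f=eyes.grab_frame('wrist')[...,::-1];cv2.imwrite('pics/5.png',f)
for b in(-.055,0,.055): print(np.round(proj(W,d2w([0,b,.037])),1))
E
```

```text
t: 9.15
ee_pos: [0.6343, -0.3262, 0.004]
tool_rot: [0.652, 0.758, -0.0, -0.0]
wrist_force: [1.0, 0.0, -0.2]
opening: 0.042
t 9.2 tcp_d [-2.000e-01 -3.516e+02  4.000e+00] op 42.0 F [ 0.9 -0.1 -0.2]
t: 9.95
ee_pos: [0.6155, -0.1937, 0.1586]
tool_rot: [0.653, 0.758, 0.001, 0.004]
wrist_force: [-0.1, 1.3, 0.7]
opening: 0.0853
t: 10.75
ee_pos: [0.5933, -0.0566, 0.1534]
tool_rot: [0.653, 0.758, -0.0, -0.0]
wrist_force: [0.0, 0.6, -0.6]
opening: 0.0856
t 10.8 tcp_d [ -0.7 -78.9 153.4] op 85.6 F [ 0.1  0.6 -0.6]
[322.9 173.8]
[322.9 113.3]
[322.9  44. ]
```

View pics/5.png

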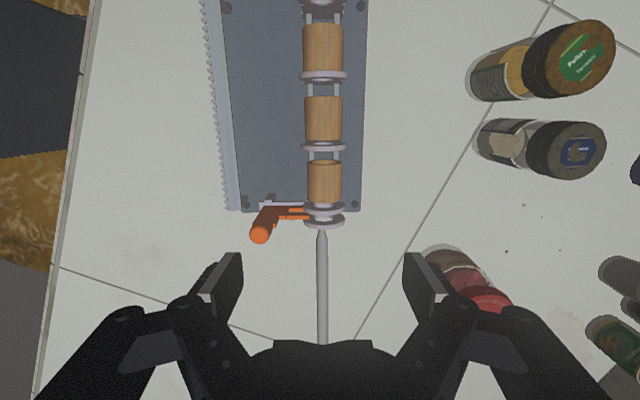

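Observed cores are at (322,48), (323,118) and (324,183), so y is about 52, −4 and −62. I'll start with core c and get the bowl position in tool axes.

```bash
cat >> h.py <<'E'
def bowl():
    "bowl centre from the scene camera: bright flat bottom + rim outline"
    S=cal('scene');f=eyes.grab_frame('scene')[...,::-1]
    cv2.imwrite('pics/bowl.png',f);return S,f
E
python3 -m jog '[0.05,0.001,0,0,0,0,100, 0.1,0.001,0,0,0,0,100, 0.132,0.001,0.03,0,0,0,100, 0.132,0.001,0.07,0,0,0,100, 0.132,0.001,0.11,0,0,0,100, 0.132,0.001,0.12,0,0,0,100, 0.132,0.001,0.12,0,0,0,100, 0.132,0.001,0.12,0,0,0,255]' 20
python3 -m jog '[0,0,0,0,0,0,255, 0,0,0,0,0,0,255, 0,0,0,0,0,0,255, 0,0,-0.01,0,0,0,255, 0,0,-0.05,0,0,0,255, 0,0,-0.1,0,0,0,255, 0,0,-0.12,0,0,0,255, 0,0,-0.12,0,0,0,255]' 20
python3 - <<'E'
from h import *
st();print('bowl d',w2d([.627,.281,0]))
f=eyes.grab_frame('wrist')[...,::-1];cv2.imwrite('pics/6w.png',f);g=eyes.grab_frame('scene')[...,::-1];cv2.imwrite('pics/6s.png',g)
cv2.imwrite('pics/6.png',np.vstack([f[:,:],cv2.resize(g[200:260,200:400],(640,192),interpolation=cv2.INTER_CUBIC)]))
E
```

```text
t: 11.6
ee_pos: [0.5759, 0.0749, 0.0354]
tool_rot: [0.652, 0.758, 0.001, 0.001]
wrist_force: [-0.2, 0.9, 0.6]
opening: 0.0386
t: 12.4
ee_pos: [0.5787, 0.0753, 0.1623]
tool_rot: [0.652, 0.758, 0.006, 0.006]
wrist_force: [0.8, -0.5, 0.0]
opening: 0.0321
t 12.4 tcp_d [  4.4  53.8 162.3] op 32.1 F [ 0.7 -0.6  0. ]
bowl d [0.08272731 0.24998906 0.        ]
```

View pics/6.png

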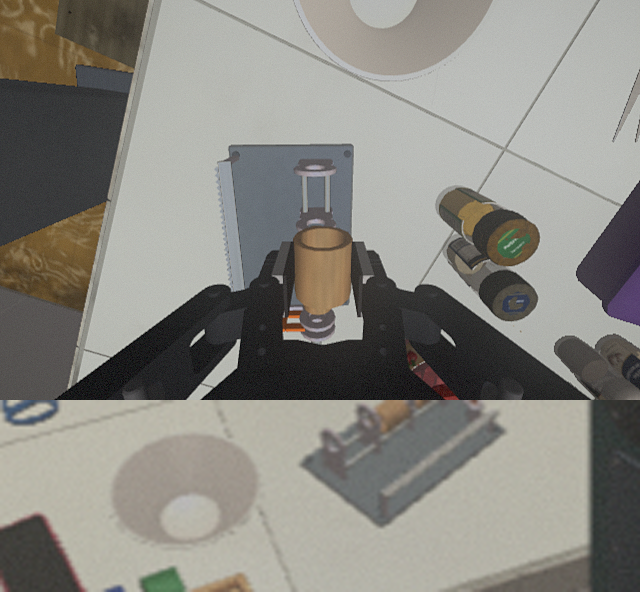

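```bash
python3 - <<'E'
from h import *
from scipy.optimize import least_squares
W=cal('wrist')
P=np.array([w2d(onz(W,u,v,.057)) for u,v in((300,14),(330,60),(385,80),(430,71),(470,42),(490,10))])[:,:2]
r=least_squares(lambda c:np.hypot(P[:,0]-c[0],P[:,1]-c[1])-.083,[.083,.25]);print(r.x,np.round(r.fun*1e3,1))
print(np.round(w2d(onz(W,385,28,.002)),4),'bottom near edge')
S=cal('scene');f=cv2.imread('pics/6s.png')
g=cv2.cvtColor(f,cv2.COLOR_BGR2GRAY)[225:255,240:275];m=(g>np.percentile(g,0)+0).astype(np.uint8)
E
```

```text
[0.05541256 0.24247039] [-2.9  1.1  0.8  0.6  0.1 -2.4]
[0.0608 0.2092 0.002 ] bottom near edge
```

```bash
python3 - <<'E'
from h import *
S=cal('scene')
a=w2d(onz(S,257.8,228.1,.058));b=w2d(onz(S,259.4,237.2,.003));print(a,b)
st();print(delta(d2w([.0575,.225,.14]),TH))
E
```

```text
[0.05604967 0.24219811 0.058     ] [0.06062168 0.23900666 0.003     ]
t 12.5 tcp_d [  1.2  54.2 155.9] op 32.1 F [-0.7 -0.3 -0.5]
(array([0.1708, 0.0564, 0.0161]), array([0.0047, 0.0006, 0.0012]))
```

```bash
python3 -m jog '[0.05,0.02,0.01,0.005,0,0.001,255, 0.1,0.04,0.01,0.005,0,0.001,255, 0.14,0.056,0.01,0.005,0,0.001,255, 0.169,0.056,0.04,0.005,0,0.001,255, 0.169,0.056,0.08,0.005,0,0.001,255, 0.169,0.056,0.12,0.005,0,0.001,255, 0.169,0.056,0.12,0.005,0,0.001,255, 0.169,0.056,0.12,0.005,0,0.001,255]'
python3 -c "
from h import *
st()"
python3 -m jog '[0,0,0,0,0,0,130, 0,0,0,0,0,0,130, 0,0,0,0,0,0,130, 0,0,-0.04,0,0,0,130, 0,0,-0.08,0,0,0,130, 0,0,-0.12,0,0,0,130, -0.04,-0.02,-0.12,0,0,0,100, -0.08,-0.04,-0.12,0,0,0,100]'
python3 -c "
from h import *
st();print(delta(d2w([0,-.003,.13]),TH))"
```

```text
t: 13.3
ee_pos: [0.603, 0.2504, 0.0315]
tool_rot: [0.652, 0.758, -0.004, -0.003]
wrist_force: [0.6, 0.4, 0.0]
opening: 0.0312
t 13.3 tcp_d [ 54.5 223.3  31.5] op 31.2 F [0.6 0.3 0. ]
t: 14.1
ee_pos: [0.5785, 0.1658, 0.1572]
tool_rot: [0.651, 0.759, 0.001, 0.001]
wrist_force: [0.6, 0.6, -0.0]
opening: 0.0517
t 14.1 tcp_d [ 17.7 143.3 157.2] op 51.7 F [ 0.7  0.5 -0. ]
(array([-0.1462, -0.0181,  0.0272]), array([0.0016, 0.0003, 0.0028]))
```

```bash
python3 -m jog '[-0.05,-0.018,0,0,0,0.003,100, -0.1,-0.018,0,0,0,0.003,100, -0.145,-0.018,0,0,0,0.003,100, -0.146,-0.018,0.04,0,0,0.003,100, -0.146,-0.018,0.08,0,0,0.003,100, -0.146,-0.018,0.115,0,0,0.003,100, -0.146,-0.018,0.127,0,0,0.003,100, -0.146,-0.018,0.127,0,0,0.003,100]'
python3 -c "
from h import *
st()"
python3 -m jog '[0,0,0,0,0,0,255, 0,0,0,0,0,0,255, 0,0,0,0,0,0,255, 0,0,0,0,0,0,255, 0,0,-0.04,0,0,0,255, 0,0,-0.08,0,0,0,255, 0,0,-0.12,0,0,0,255, 0,0,-0.12,0,0,0,255]'
python3 - <<'E'
from h import *
st();print(delta(d2w([.0575,.26,.13]),TH))
f=eyes.grab_frame('wrist')[...,::-1];g=eyes.grab_frame('scene')[...,::-1]
cv2.imwrite('pics/7.png',np.vstack([f,cv2.resize(g[200:260,200:400],(640,192),interpolation=cv2.INTER_CUBIC)]))
E
```

```text
t: 14.9
ee_pos: [0.5792, 0.0187, 0.0251]
tool_rot: [0.654, 0.757, -0.003, -0.003]
wrist_force: [-0.5, 0.1, -0.6]
opening: 0.052
t 14.9 tcp_d [-3.5 -2.3 25.1] op 52.0 F [-0.5  0.2 -0.6]
t: 15.7
ee_pos: [0.5853, 0.0187, 0.1552]
tool_rot: [0.653, 0.757, 0.003, 0.004]
wrist_force: [0.8, 0.4, 1.5]
opening: 0.0318
t 15.7 tcp_d [  2.5  -3.3 155.2] op 31.8 F [0.8 0.3 1.5]
(array([0.2635, 0.0541, 0.0249]), array([ 0.0096,  0.0033, -0.0023]))
```

View pics/7.png

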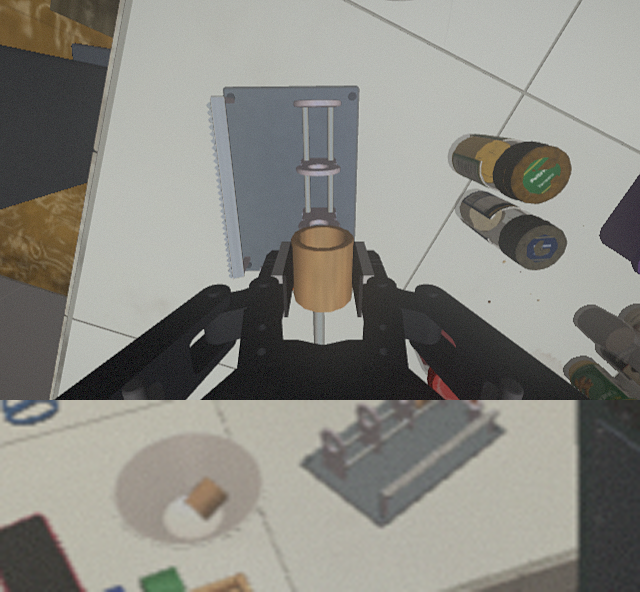

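Core 1 is in the bowl and core 2 is held. On to the bowl.

```bash
python3 -m jog '[0.045,0.01,0,0.005,0.003,-0.001,255, 0.09,0.02,0,0.005,0.003,-0.001,255, 0.135,0.03,0,0.005,0.003,-0.001,255, 0.18,0.04,0,0.005,0.003,-0.001,255, 0.225,0.05,0,0.005,0.003,-0.001,255, 0.255,0.056,0,0.005,0.003,-0.001,255, 0.261,0.056,0.03,0.005,0.003,-0.001,255, 0.261,0.056,0.05,0.005,0.003,-0.001,255]'
python3 -m jog '[0,0,0.03,0,0,0,255, 0,0,0.06,0,0,0,255, 0,0,0.07,0,0,0,255, 0,0,0.07,0,0,0,255, 0,0,0.07,0,0,0,130, 0,0,0.07,0,0,0,130, 0,0,0.07,0,0,0,130, 0,0,0.05,0,0,0,130]'
python3 -c "
from h import *
st()"
python3 -m jog '[0,0,-0.04,0,0,0,130, 0,0,-0.08,0,0,0,130, -0.05,-0.01,-0.09,0,0,0,110, -0.1,-0.02,-0.09,0,0,0,110, -0.15,-0.03,-0.09,0,0,0,110, -0.2,-0.04,-0.09,0,0,0,110, -0.25,-0.05,-0.09,0,0,0,110, -0.29,-0.057,-0.09,0,0,0,110]'
python3 -c "
from h import *
st();print(delta(d2w([0,-.058,.13]),TH))"
```

```text
t: 16.6
ee_pos: [0.5962, 0.2867, 0.0925]
tool_rot: [0.652, 0.758, -0.005, -0.006]
wrist_force: [0.1, -0.5, -1.1]
opening: 0.032
t: 17.4
ee_pos: [0.5946, 0.2837, 0.0414]
tool_rot: [0.653, 0.757, -0.007, -0.007]
wrist_force: [-1.0, -0.4, -0.8]
opening: 0.0416
t 17.4 tcp_d [ 51.1 257.4  41.4] op 41.6 F [-1.  -0.2 -0.8]
t: 18.2
ee_pos: [0.5839, -0.0125, 0.1353]
tool_rot: [0.653, 0.757, -0.003, -0.005]
wrist_force: [1.2, -0.5, 0.5]
opening: 0.0485
t 18.2 tcp_d [ -3.5 -33.9 135.3] op 48.5 F [ 1.1 -0.7  0.5]
(array([-0.0241,  0.0036,  0.0052]), array([-0.0115, -0.0029, -0.0022]))
```

```bash
python3 -m jog '[-0.024,0.0035,0,-0.011,-0.003,-0.002,100, -0.024,0.0035,0.02,-0.011,-0.003,-0.002,100, -0.024,0.0035,0.06,-0.011,-0.003,-0.002,100, -0.024,0.0035,0.09,-0.011,-0.003,-0.002,100, -0.024,0.0035,0.103,-0.011,-0.003,-0.002,100, -0.024,0.0035,0.103,-0.011,-0.003,-0.002,100, -0.024,0.0035,0.103,-0.011,-0.003,-0.002,100, -0.024,0.0035,0.103,-0.011,-0.003,-0.002,100]'
python3 -c "
from h import *
st()"
python3 -m jog '[0,0,0,0,0,0,255, 0,0,0,0,0,0,255, 0,0,0,0,0,0,255, 0,0,0,0,0,0,255, 0,0,-0.03,0,0,0,255, 0,0,-0.07,0,0,0,255, 0,0,-0.11,0,0,0,255, 0,0,-0.12,0,0,0,255]'
python3 - <<'E'
from h import *
st();print(delta(d2w([.0575,.241,.13]),TH))
E
```

```text
t: 19.0
ee_pos: [0.5925, -0.0334, 0.0355]
tool_rot: [0.652, 0.758, 0.001, 0.002]
wrist_force: [0.6, 0.3, -0.3]
opening: 0.0517
t 19.0 tcp_d [  2.  -55.8  35.5] op 51.7 F [ 0.6  0.2 -0.3]
t: 19.8
ee_pos: [0.5937, -0.0336, 0.1597]
tool_rot: [0.652, 0.758, 0.003, 0.005]
wrist_force: [-0.1, 0.4, 0.3]
opening: 0.033
t 19.8 tcp_d [  3.1 -56.2 159.7] op 33.0 F [0.  0.4 0.3]
(array([0.2972, 0.0542, 0.0293]), array([0.0119, 0.0034, 0.0006]))
```

```bash
python3 -m jog '[0.045,0.01,0.005,0.01,0.003,0,255, 0.09,0.02,0.005,0.01,0.003,0,255, 0.135,0.03,0.005,0.01,0.003,0,255, 0.18,0.04,0.005,0.01,0.003,0,255, 0.225,0.05,0.005,0.01,0.003,0,255, 0.27,0.06,0.005,0.01,0.003,0,255, 0.297,0.06,0.02,0.01,0.003,0,255, 0.297,0.06,0.05,0.01,0.003,0,255]'
python3 -m jog '[0,0,0.03,0,0,0,255, 0,0,0.045,0,0,0,255, 0,0,0.045,0,0,0,255, 0,0,0.045,0,0,0,255, 0,0,0.045,0,0,0,130, 0,0,0.045,0,0,0,130, 0,0,0.045,0,0,0,130, 0,0,0.03,0,0,0,130]'
python3 -c "
from h import *
st()"
python3 -m jog '[0,0,-0.05,0,0,0,100, 0,0,-0.1,0,0,0,50, -0.05,-0.02,-0.15,0,0,0,0, -0.08,-0.05,-0.17,0,0,0,0, -0.08,-0.1,-0.17,0,0,0,0, -0.08,-0.14,-0.17,0,0,0,0, -0.08,-0.14,-0.17,0,0,0,0, -0.08,-0.14,-0.17,0,0,0,0]'
python3 - <<'E'
from h import *
st()
f=eyes.grab_frame('wrist')[...,::-1];g=eyes.grab_frame('scene')[...,::-1];cv2.imwrite('pics/8w.png',f);cv2.imwrite('pics/8s.png',g)
cv2.imwrite('pics/8.png',np.vstack([f[:300],cv2.resize(g[210:300,190:370],(600,300),interpolation=cv2.INTER_CUBIC).copy() if 0 else cv2.resize(g[205:295,190:382],(640,300),interpolation=cv2.INTER_CUBIC)]))
E
```

```text
t: 20.6
ee_pos: [0.6066, 0.2746, 0.105]
tool_rot: [0.65, 0.76, 0.001, -0.003]
wrist_force: [0.2, 0.2, -0.3]
opening: 0.0329
t: 21.4
ee_pos: [0.6039, 0.2687, 0.0708]
tool_rot: [0.652, 0.758, -0.005, -0.005]
wrist_force: [0.1, -0.6, 0.2]
opening: 0.0419
t 21.4 tcp_d [ 58.  241.2  70.8] op 41.9 F [ 0.  -0.6  0.2]
t: 22.2
ee_pos: [0.48, 0.1691, 0.246]
tool_rot: [0.652, 0.758, -0.001, -0.003]
wrist_force: [0.2, 0.7, -0.0]
opening: 0.0853
t 22.2 tcp_d [-79.3 161.1 246. ] op 85.3 F [ 0.3  0.6 -0. ]
```

View pics/8.png

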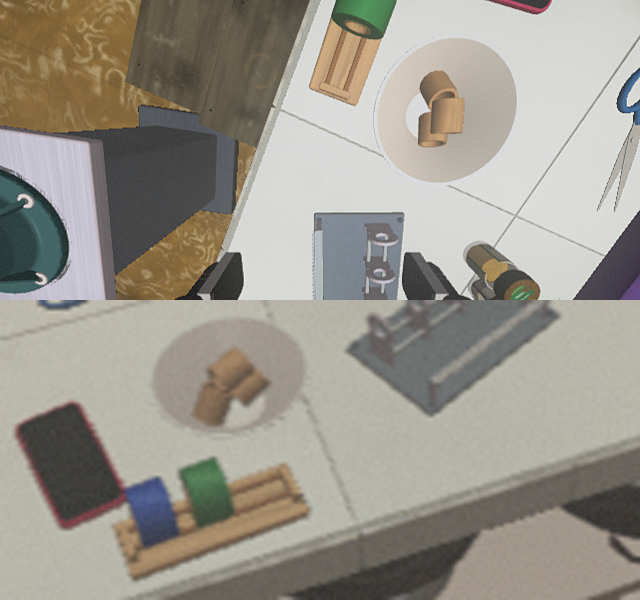

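All three cores are in the bowl, which is upright. Now I move over the stand with the yaw at about −0.19.

```bash
python3 - <<'E'
from h import *
print(delta([.487,.31,.24],-.19))
E
```

```text
(array([0.1381, 0.0263, 0.0056]), array([-0.0069, -0.0019,  0.3396]))
```

```bash
python3 -m jog '[0.05,0.01,0.006,-0.007,-0.002,0.12,0, 0.1,0.02,0.006,-0.007,-0.002,0.24,0, 0.138,0.026,0.006,-0.007,-0.002,0.34,0, 0.138,0.026,0.006,-0.007,-0.002,0.34,0, 0.138,0.026,0.006,-0.007,-0.002,0.34,0, 0.138,0.026,0.006,-0.007,-0.002,0.34,0, 0.138,0.026,0.006,-0.007,-0.002,0.34,0, 0.138,0.026,0.006,-0.007,-0.002,0.34,0]'
python3 - <<'E'
from h import *
W=cal('wrist');f=eyes.grab_frame('wrist')[...,::-1];cv2.imwrite('pics/9.png',f)
h=cv2.cvtColor(f,cv2.COLOR_BGR2HSV)
for nm,lo,hi in(('blue',(105,100,30),(125,255,255)),('green',(45,90,30),(85,255,255))):
    m=cv2.inRange(h,lo,hi);n,l,s,c=cv2.connectedComponentsWithStats(m)
    for i in range(1,n):
        if s[i,4]>800: print(nm,s[i],c[i],np.round(onz(W,*c[i],.075),4))
E
```

```text
t: 23.1
ee_pos: [0.4862, 0.3086, 0.2387]
tool_rot: [0.772, 0.636, -0.001, -0.0]
wrist_force: [-0.4, -0.4, -0.4]
opening: 0.0856
blue [ 596   67   44   59 1084] [619.30166052  95.8302583 ] [0.8055 0.344  0.075 ]
blue [ 295   70   54   37 1878] [321.98242812  88.27103301] [0.5049 0.41   0.075 ]
green [ 298  125   49   34 1313] [322.75552171 141.40137091] [0.4955 0.3571 0.075 ]
```

View pics/9.png

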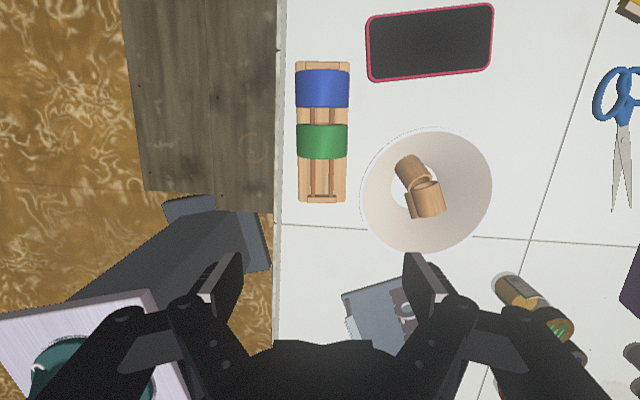

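```bash
python3 - <<'E'
from h import *
st();print(delta([.4955,.357,.036],-.18))
E
```

```text
t 23.1 tcp_d [-52.5 298.3 238.6] op 85.4 F [-0.9 -0.5 -0.5]
(array([0.0494, 0.0003, 0.2026]), array([-0.0018,  0.0008, -0.0119]))
```

```bash
python3 -m jog '[0.049,0,0,0,0,-0.011,0, 0.049,0,0.04,0,0,-0.011,0, 0.049,0,0.08,0,0,-0.011,0, 0.049,0,0.12,0,0,-0.011,0, 0.049,0,0.16,0,0,-0.011,0, 0.049,0,0.19,0,0,-0.011,0, 0.049,0,0.202,0,0,-0.011,0, 0.049,0,0.202,0,0,-0.011,0]' 40
python3 -m jog '[0,0,0,0,0,0,0, 0,0,0,0,0,0,0, 0,0,0,0,0,0,255, 0,0,0,0,0,0,255, 0,0,0,0,0,0,255, 0,0,0,0,0,0,255, 0,0,0,0,0,0,255, 0,0,0,0,0,0,255]' 40
python3 -c "
from h import *
st();print(bot.get_obs()['ee_pos'])"
python3 -m jog '[0,0,-0.02,0,0,0,255, 0,0,-0.05,0,0,0,255, 0,0,-0.09,0,0,0,255, 0,0,-0.13,0,0,0,255, 0,0,-0.15,0,0,0,255, 0,0,-0.15,0,0,0,255, 0,0,-0.15,0,0,0,255, 0,0,-0.15,0,0,0,255]'
python3 - <<'E'
from h import *
st();print(delta(d2w([0,.055,.1857]),TH))
f=eyes.grab_frame('wrist')[...,::-1];cv2.imwrite('pics/10.png',f)
E
```

```text
t: 23.95
ee_pos: [0.4935, 0.3564, 0.0343]
tool_rot: [0.768, 0.641, -0.003, -0.001]
wrist_force: [-0.7, 0.0, 0.8]
opening: 0.0855
t: 24.75
ee_pos: [0.4948, 0.3584, 0.0381]
tool_rot: [0.768, 0.641, -0.0, -0.001]
wrist_force: [-2.3, 0.7, 5.2]
opening: 0.0574
t 24.8 tcp_d [-36.6 346.2  38.1] op 57.4 F [-2.2  1.   5.2]
[0.49475996 0.35841389 0.03808534]
t: 25.55
ee_pos: [0.4939, 0.357, 0.1833]
tool_rot: [0.768, 0.641, -0.004, -0.001]
wrist_force: [-0.7, -0.4, -1.7]
opening: 0.0572
t 25.6 tcp_d [-37.6 344.9 183.3] op 57.2 F [-0.8 -0.3 -1.7]
(array([-0.2623,  0.1291, -0.002 ]), array([-0.0065,  0.0033, -0.3285]))
```

View pics/10.png

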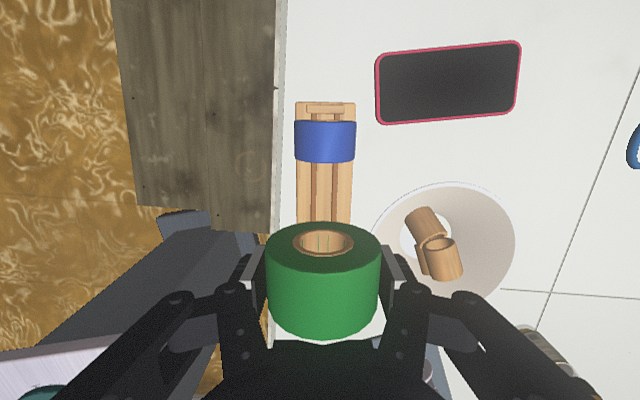

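The green roll is held squarely, with its front bore centre at (323,242). Bowl and phone are undisturbed. Next I compute the grip offset along the tool x.

```bash
python3 - <<'E'
from h import *
o=bot.get_obs();A=R.from_quat(o['tool_rot']).as_matrix();W=cal('wrist')
for v in(241,244,248):
  p=onz(W,323,v,o['ee_pos'][2]+.014);print(v,A.T@(p-o['ee_pos']))
E
```

```text
241 [ 1.70511620e-02  1.98959728e-05 -1.40772359e-02]
244 [ 1.53462141e-02  2.05929830e-05 -1.40695705e-02]
248 [ 1.30530186e-02  2.15304783e-05 -1.40592603e-02]
```

```bash
python3 -m jog '[-0.035,0.017,0,-0.001,0.001,-0.05,255, -0.075,0.037,0,-0.002,0.001,-0.1,255, -0.115,0.057,0,-0.003,0.001,-0.16,255, -0.155,0.077,0,-0.004,0.002,-0.22,255, -0.195,0.097,0,-0.005,0.003,-0.28,255, -0.235,0.117,0,-0.006,0.003,-0.328,255, -0.261,0.129,0,-0.006,0.003,-0.328,255, -0.261,0.129,0,-0.006,0.003,-0.328,255]'
python3 -m jog '[0,0,0.01,0,0,0,255, 0,0,0.03,0,0,0,255, 0,0,0.05,0,0,0,255, 0,0,0.06,0,0,0,255, 0,0,0.06,0,0,0,255, 0,0,0.06,0,0,0,255, 0,0,0.06,0,0,0,255, 0,0,0.06,0,0,0,255]'
python3 - <<'E'
from h import *
st();print(delta(d2w([0,.0565,.04]),TH))
E
```

```text
t: 26.4
ee_pos: [0.5752, 0.0738, 0.1838]
tool_rot: [0.655, 0.756, 0.0, -0.0]
wrist_force: [-0.2, 0.8, -0.5]
opening: 0.0574
t: 27.2
ee_pos: [0.5762, 0.0781, 0.1276]
tool_rot: [0.653, 0.758, 0.003, 0.002]
wrist_force: [-0.8, -0.0, -1.4]
opening: 0.0576
t 27.2 tcp_d [  2.4  56.9 127.6] op 57.6 F [-0.8  0.1 -1.4]
(array([-0.0006, -0.003 ,  0.0876]), array([ 0.0064, -0.0015, -0.0003]))
```

```bash
python3 -m jog '[0,-0.002,0.015,0.005,0,0,255, 0,-0.002,0.03,0.005,0,0,255, 0,-0.002,0.045,0.005,0,0,255, 0,-0.002,0.06,0.005,0,0,255, 0,-0.002,0.07,0.005,0,0,255, 0,-0.002,0.08,0.005,0,0,255, 0,-0.002,0.085,0.005,0,0,255, 0,-0.002,0.085,0.005,0,0,255]'
python3 -c "
from h import *
st()"
python3 -m jog '[0,0,0,0,0,0,255, 0,0,0.003,0,0,0,255, 0,0,0.003,0,0,0,255, 0,0,0.003,0,0,0,0, 0,0,0.003,0,0,0,0, 0,0,0.003,0,0,0,0, 0,0,0.003,0,0,0,0, 0,0,0.003,0,0,0,0]'
python3 -c "
from h import *
st()"
python3 -m jog '[0,0,-0.02,0,0,0,0, 0,0,-0.05,0,0,0,0, 0,0,-0.08,0,0,0,0, 0,0,-0.12,0,0,0,0, 0,0,-0.15,0,0,0,0, -0.04,0,-0.15,0,0,0,0, -0.08,0,-0.15,0,0,0,0, -0.08,0,-0.15,0,0,0,0]'
python3 - <<'E'
from h import *
st()
W=cal('wrist');f=eyes.grab_frame('wrist')[...,::-1];cv2.imwrite('pics/11.png',f);h=cv2.cvtColor(f,cv2.COLOR_BGR2HSV)
m=cv2.inRange(h,(45,90,30),(85,255,255));n,l,s,c=cv2.connectedComponentsWithStats(m)
for i in range(1,n):
    if s[i,4]>400: print(s[i],c[i],np.round(w2d(onz(W,*c[i],.07))*1e3,1))
print('pred top edges',[np.round(proj(W,d2w(np.array(p)/1e3)),1) for p in([-30,37,51.5],[30,37,51.5],[0,37,81.5],[0,73,81.5])])
print(delta([.505,.410,.2],-.18))
E
```

```text
t: 28.0
ee_pos: [0.5733, 0.0778, 0.0402]
tool_rot: [0.653, 0.758, -0.0, -0.002]
wrist_force: [0.8, -0.0, -1.2]
opening: 0.0577
t 28.0 tcp_d [-0.5 57.  40.2] op 57.7 F [ 0.8 -0.2 -1.2]
t: 28.8
ee_pos: [0.5739, 0.0779, 0.0384]
tool_rot: [0.653, 0.758, 0.0, -0.001]
wrist_force: [-0.5, -0.3, -1.4]
opening: 0.0852
t 28.8 tcp_d [ 0.  57.  38.4] op 85.2 F [-0.6 -0.2 -1.4]
t: 29.6
ee_pos: [0.5864, -0.0058, 0.1884]
tool_rot: [0.655, 0.756, -0.001, 0.0]
wrist_force: [-0.7, 0.5, -0.1]
opening: 0.0854
t 29.6 tcp_d [ -0.  -27.6 188.4] op 85.4 F [-0.6  0.6 -0.1]
[ 292   86   61   44 2370] [322.0721519  107.65147679] [ 0.3 56.  70. ]
pred top edges [array([291.3, 128.6]), array([352.5, 128.2]), array([321.8, 130.4]), array([321.5,  86. ])]
(array([ 0.4209, -0.0205, -0.0113]), array([-0.0015, -0.0014,  0.3248]))
```

The green roll sits exactly where predicted in bay c (mask 292–353 × 86–130, predicted 291–352 × 86–130). Now the blue roll.

```bash
python3 -m jog '[0.05,-0.002,-0.01,0,0,0.04,0, 0.1,-0.005,-0.01,0,0,0.08,0, 0.15,-0.007,-0.01,0,0,0.12,0, 0.2,-0.01,-0.01,0,0,0.16,0, 0.25,-0.012,-0.01,0,0,0.2,0, 0.3,-0.015,-0.01,0,0,0.24,0, 0.35,-0.017,-0.01,0,0,0.28,0, 0.4,-0.02,-0.01,0,0,0.325,0]' 40
python3 -m jog '[0.02,0,0.02,0,0,0,0, 0.02,0,0.05,0,0,0,0, 0.02,0,0.07,0,0,0,0, 0.02,0,0.07,0,0,0,0, 0.02,0,0.07,0,0,0,0, 0.02,0,0.07,0,0,0,0, 0.02,0,0.07,0,0,0,0, 0.02,0,0.07,0,0,0,0]'
python3 - <<'E'
from h import *
st();print(delta([.505,.410,.038],-.18))
E
```

```text
t: 30.45
ee_pos: [0.5055, 0.3926, 0.1987]
tool_rot: [0.767, 0.642, -0.0, -0.001]
wrist_force: [1.0, 1.2, 0.6]
opening: 0.0852
t: 31.25
ee_pos: [0.5113, 0.4097, 0.1305]
tool_rot: [0.767, 0.642, 0.001, -0.001]
wrist_force: [-0.1, 0.3, 0.2]
opening: 0.085
t 31.2 tcp_d [-12.6 394.5 130.5] op 85.0 F [-0.1  0.3  0.2]
(array([-0.0011, -0.0063,  0.0925]), array([ 0.0004, -0.0033,  0.0032]))
```

```bash
python3 -m jog '[-0.001,-0.006,0,0,-0.003,0.003,0, -0.001,-0.006,0.02,0,-0.003,0.003,0, -0.001,-0.006,0.05,0,-0.003,0.003,0, -0.001,-0.006,0.08,0,-0.003,0.003,0, -0.001,-0.006,0.092,0,-0.003,0.003,0, -0.001,-0.006,0.092,0,-0.003,0.003,0, -0.001,-0.006,0.092,0,-0.003,0.003,0, -0.001,-0.006,0.092,0,-0.003,0.003,0]' 40
python3 -m jog '[0,0,0,0,0,0,255, 0,0,0,0,0,0,255, 0,0,0,0,0,0,255, 0,0,0,0,0,0,255, 0,0,0,0,0,0,255, 0,0,-0.02,0,0,0,255, 0,0,-0.05,0,0,0,255, 0,0,-0.09,0,0,0,255]' 40
python3 -m jog '[0,0,-0.04,0,0,0,255, 0,0,-0.06,0,0,0,255, 0,0,-0.06,0,0,0,255, 0,0,-0.06,0,0,0,255, 0,0,-0.06,0,0,0,255, 0,0,-0.06,0,0,0,255, 0,0,-0.06,0,0,0,255, 0,0,-0.06,0,0,0,255]' 40
python3 - <<'E'
from h import *
st();print(delta(d2w([0,0,.187]),TH))
o=bot.get_obs();A=R.from_quat(o['tool_rot']).as_matrix();W=cal('wrist')
f=eyes.grab_frame('wrist')[...,::-1];cv2.imwrite('pics/12.png',f);h=cv2.cvtColor(f,cv2.COLOR_BGR2HSV)
m=cv2.inRange(h,(105,100,30),(125,255,255));n,l,s,c=cv2.connectedComponentsWithStats(m)
i=1+np.argmax(s[1:,4]);print(s[i],c[i])
# topmost mask row at centre cols = top rim of front face (z +44 above TCP)
x,y,w,hh,_=s[i];b=(l[y:y+hh,x:x+w]==i)
print([ (x+k,y+int(np.nonzero(b[:,k])[0].min())) for k in (w//2-8,w//2,w//2+8)])
for v in(242,): print(A.T@(onz(W,323,v,o['ee_pos'][2]+.014)-o['ee_pos']))
g=cv2.imread('pics/10.png');hg=cv2.cvtColor(g,cv2.COLOR_BGR2HSV);m=cv2.inRange(hg,(45,90,30),(85,255,255));n,l,s,c=cv2.connectedComponentsWithStats(m);i=1+np.argmax(s[1:,4]);print('green ref',s[i],c[i])
E
```

```text
t: 32.05
ee_pos: [0.5057, 0.4106, 0.0394]
tool_rot: [0.768, 0.641, 0.001, 0.0]
wrist_force: [0.3, 0.0, 0.6]
opening: 0.0851
t: 32.85
ee_pos: [0.503, 0.4086, 0.1241]
tool_rot: [0.768, 0.641, -0.005, -0.0]
wrist_force: [0.3, 0.3, -1.5]
opening: 0.0575
t: 33.65
ee_pos: [0.5044, 0.4097, 0.1857]
tool_rot: [0.768, 0.641, -0.002, -0.0]
wrist_force: [-0.8, 0.2, -0.1]
opening: 0.0575
t 33.6 tcp_d [-19.4 395.5 185.7] op 57.5 F [-0.8  0.3 -0.1]
(array([-0.3681,  0.1459, -0.0006]), array([-0.0033,  0.0025, -0.3285]))
[ 265  224  116  114 8718] [318.71530167 289.5550585 ]
[(np.int32(315), np.int32(255)), (np.int32(323), np.int32(255)), (np.int32(331), np.int32(255))]
[ 1.64721236e-02  2.04560467e-05 -1.40490495e-02]
green ref [ 265  244  116   97 7624] [320.7820042  297.06099161]
```

```bash
python3 -m jog '[-0.045,0.018,0,0,0,-0.04,255, -0.09,0.036,0,0,0,-0.08,255, -0.135,0.054,0,0,0,-0.12,255, -0.18,0.072,0,-0.001,0.001,-0.16,255, -0.225,0.09,0,-0.002,0.002,-0.2,255, -0.27,0.108,0,-0.003,0.002,-0.24,255, -0.315,0.125,0,-0.003,0.002,-0.28,255, -0.345,0.137,0,-0.003,0.002,-0.328,255]'
python3 - <<'E'
from h import *
st();print(delta(d2w([0,.001,.127]),TH))
E
```

```text
t: 34.5
ee_pos: [0.5781, 0.0427, 0.1874]
tool_rot: [0.653, 0.757, 0.0, 0.001]
wrist_force: [-0.4, 0.2, -0.9]
opening: 0.0575
t 34.5 tcp_d [ -1.   21.6 187.4] op 57.5 F [-0.4  0.2 -0.9]
(array([-0.0205,  0.0009,  0.0604]), array([ 0.0017,  0.0007, -0.0011]))
```

```bash
python3 -m jog '[-0.021,0.001,0,0,0,0,255, -0.021,0.001,0,0,0,0,255, -0.021,0.001,0.03,0,0,0,255, -0.021,0.001,0.05,0,0,0,255, -0.021,0.001,0.06,0,0,0,255, -0.021,0.001,0.06,0,0,0,255, -0.021,0.001,0.06,0,0,0,255, -0.021,0.001,0.06,0,0,0,255]'
python3 - <<'E'
from h import *
st();print(delta(d2w([0,.001,.040]),TH))
E
```

```text
t: 35.3
ee_pos: [0.583, 0.0257, 0.129]
tool_rot: [0.653, 0.758, 0.002, 0.001]
wrist_force: [-0.7, -0.7, -0.9]
opening: 0.0574
t 35.3 tcp_d [  1.4   4.1 129. ] op 57.4 F [-0.8 -0.6 -0.9]
(array([-0.003 , -0.0017,  0.089 ]), array([ 0.0043,  0.0002, -0.    ]))
```

```bash
python3 -m jog '[-0.002,-0.001,0.015,0.003,0,0,255, -0.002,-0.001,0.03,0.003,0,0,255, -0.002,-0.001,0.045,0.003,0,0,255, -0.002,-0.001,0.06,0.003,0,0,255, -0.002,-0.001,0.07,0.003,0,0,255, -0.002,-0.001,0.08,0.003,0,0,255, -0.002,-0.001,0.087,0.003,0,0,255, -0.002,-0.001,0.088,0.003,0,0,255]'
python3 -c "
from h import *
st()"
python3 -m jog '[0,0,0,0,0,0,255, 0,0,0.002,0,0,0,255, 0,0,0.002,0,0,0,255, 0,0,0.002,0,0,0,0, 0,0,0.002,0,0,0,0, 0,0,0.002,0,0,0,0, 0,0,0.002,0,0,0,0, 0,0,0.002,0,0,0,0]'
python3 -c "
from h import *
st()"
python3 -m jog '[0,0,-0.02,0,0,0,0, 0,0,-0.05,0,0,0,0, 0,0,-0.08,0,0,0,0, 0,0,-0.12,0,0,0,0, 0,0,-0.15,0,0,0,0, -0.04,0,-0.15,0,0,0,0, -0.08,0,-0.15,0,0,0,0, -0.08,0,-0.15,0,0,0,0]'
python3 - <<'E'
from h import *
st()
W=cal('wrist');f=eyes.grab_frame('wrist')[...,::-1];cv2.imwrite('pics/13.png',f);h=cv2.cvtColor(f,cv2.COLOR_BGR2HSV)
for lo,hi,y in(((105,100,30),(125,255,255),0),((45,90,30),(85,255,255),55)):
    m=cv2.inRange(h,lo,hi);n,l,s,c=cv2.connectedComponentsWithStats(m)
    for i in range(1,n):
        if s[i,4]>400: print(s[i],c[i],np.round(w2d(onz(W,*c[i],.07))*1e3,1))
    print('pred',[np.round(proj(W,d2w(np.array(p)/1e3)),1) for p in([-30,y-18,51.5],[30,y-18,51.5],[0,y-18,81.5],[0,y+18,81.5])])
E
```

```text
t: 36.1
ee_pos: [0.5817, 0.0234, 0.0389]
tool_rot: [0.653, 0.758, -0.0, -0.001]
wrist_force: [0.2, -0.2, -0.5]
opening: 0.0578
t 36.1 tcp_d [-0.3  1.9 38.9] op 57.8 F [ 0.2 -0.3 -0.5]
t: 36.9
ee_pos: [0.5814, 0.0233, 0.0371]
tool_rot: [0.653, 0.758, -0.001, -0.001]
wrist_force: [0.0, 0.2, -0.2]
opening: 0.0851
t 36.9 tcp_d [-0.6  1.9 37.1] op 85.1 F [ 0.1  0.2 -0.2]
t: 37.7
ee_pos: [0.594, -0.0602, 0.1872]
tool_rot: [0.655, 0.756, -0.001, 0.0]
wrist_force: [-1.1, 0.1, -0.5]
opening: 0.0855
t 37.7 tcp_d [ -0.6 -82.6 187.2] op 85.5 F [-1.   0.3 -0.5]
[ 291   85   64   44 2648] [322.48602719 106.26246224] [ 0.  2. 70.]
pred [array([291.8, 128.5]), array([353.4, 128.1]), array([322.6, 130.3]), array([322.3,  85.7])]
[ 289   10   67   55 3082] [322.23880597  36.12913692] [ 0.2 57.  70. ]
[523  39  37  40 543] [538.57274401  61.04051565] [183.4  37.2  70. ]
pred [array([289.4,  66.4]), array([355.1,  65.9]), array([322.2,  60.4]), array([321.9,   8.6])]
```

Both rolls are in place. Now I look at the spindle from above.

```bash
python3 -m jog '[-0.05,0,0,0,0,0,0, -0.1,0,0,0,0,0,0, -0.15,0,0,0,0,0,0, -0.2,0,0,0,0,0,0, -0.25,0,0,0,0,0,0, -0.29,0,0,0,0,0,0, -0.29,0,0,0,0,0,0, -0.29,0,0,0,0,0,0]'
python3 - <<'E'
from h import *
st()
W=cal('wrist');f=eyes.grab_frame('wrist')[...,::-1];cv2.imwrite('pics/14.png',f)
print('pred sh,end,tip',[np.round(proj(W,d2w(np.array(p)/1e3)),1) for p in([0,-322,7],[0,-382,7],[0,-122,7])])
E
```

```text
t: 38.55
ee_pos: [0.6365, -0.3424, 0.1857]
tool_rot: [0.653, 0.757, -0.0, -0.002]
wrist_force: [-0.2, 0.5, 0.7]
opening: 0.0849
t 38.5 tcp_d [  -0.4 -367.9  185.7] op 84.9 F [-0.1  0.5  0.7]
pred sh,end,tip [array([323. , 143.7]), array([323., 194.]), array([322.8, -75.7])]
```

View pics/14.png

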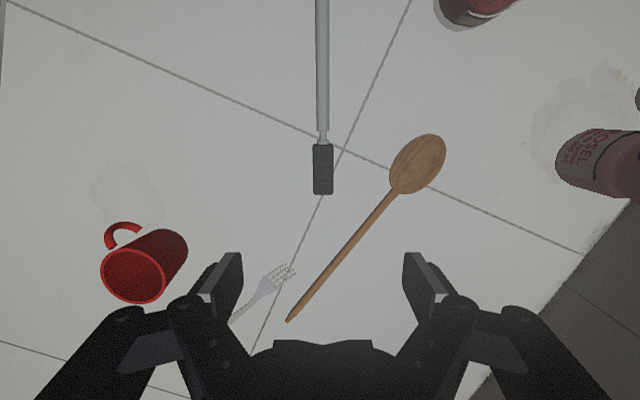

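The spindle has not moved: shoulder (322,144), handle end (322,194), as predicted. Next I regrip it at the handle middle.

```bash
python3 -m jog '[0.017,0,0.04,0,0,0,100, 0.017,0,0.08,0,0,0,100, 0.017,0,0.12,0,0,0,100, 0.017,0,0.15,0,0,0,100, 0.017,0,0.17,0,0,0,100, 0.017,0,0.175,0,0,0,100, 0.017,0,0.175,0,0,0,100, 0.017,0,0.175,0,0,0,100]' 100
python3 - <<'E'
from h import *
st();print(delta(d2w([0,-.352,.003]),TH))
E
```

```text
t: 39.4
ee_pos: [0.635, -0.3254, 0.0145]
tool_rot: [0.652, 0.758, -0.0, 0.001]
wrist_force: [-0.4, -0.4, -0.2]
opening: 0.0518
t 39.4 tcp_d [   0.6 -350.9   14.5] op 51.8 F [-0.4 -0.4 -0.2]
(array([-0.0011, -0.0006,  0.0115]), array([0.001 , 0.0018, 0.0007]))
```

```bash
python3 -m jog '[0,0,0.006,0,0,0,100, 0,0,0.012,0,0,0,100, 0,0,0.012,0,0,0,100, 0,0,0.012,0,0,0,255, 0,0,0.012,0,0,0,255, 0,0,0.012,0,0,0,255, 0,0,0.012,0,0,0,255, 0,0,0.012,0,0,0,255]' 100
python3 -c "
from h import *
st()"
python3 -m jog '[0,0,-0.005,0,0,0,255, 0,0,-0.015,0,0,0,255, 0,0,-0.03,0,0,0,255, 0,0,-0.045,0,0,0,255, 0,0,-0.047,0,0,0,255, 0,0,-0.047,0,0,0,255, 0,0,-0.047,0,0,0,255, 0,0,-0.047,0,0,0,255]' 100
python3 - <<'E'
from h import *
st();o=bot.get_obs();print(delta(d2w([0,-.352,.05]),TH),o['moment'])
S=cal('scene');D=cal('side');W=cal('wrist')
for n in('scene','side','wrist'):cv2.imwrite(f'pics/15{n}.png',eyes.grab_frame(n)[...,::-1])
for z in(48,54,60):print(z,*[np.round(proj(K,d2w([0,-.122,z/1e3])),1) for K in(S,D,W)])
E
```

```text
t: 40.2
ee_pos: [0.6339, -0.3261, 0.0006]
tool_rot: [0.653, 0.758, -0.001, -0.0]
wrist_force: [-0.2, -0.8, 0.8]
opening: 0.0213
t 40.2 tcp_d [  -0.5 -351.4    0.6] op 21.3 F [-0.3 -0.7  0.8]
t: 41.0
ee_pos: [0.6331, -0.3254, 0.046]
tool_rot: [0.653, 0.758, -0.001, -0.002]
wrist_force: [0.2, 0.1, -0.9]
opening: 0.0212
t 41.0 tcp_d [  -1.2 -350.7   46. ] op 21.2 F [ 0.2  0.1 -0.9]
(array([-0.0013,  0.0012, -0.0041]), array([-0.0033, -0.0017, -0.0005])) [-0.04799995 -0.02619915 -0.00400634]
48 [342.5 186.7] [331.1 183.2] [ 325.1 -374.7]
54 [342.6 185.5] [331.1 181.9] [ 325.2 -408.2]
60 [342.7 184.4] [331.2 180.6] [ 325.3 -446.8]
```

```bash
python3 -m jog '[0,0.001,-0.0015,0,0,0,255, 0.005,0.001,-0.0015,0,0,0,255, 0.015,0.001,-0.0015,0,0,0,255, 0.025,0.001,-0.0015,0,0,0,255, 0.035,0.001,-0.0015,0,0,0,255, 0.045,0.001,-0.0015,0,0,0,255, 0.055,0.001,-0.0015,0,0,0,255, 0.06,0.001,-0.0015,0,0,0,255]' 100
python3 - <<'E'
from h import *
st();o=bot.get_obs();print(delta(d2w([0,-.29,.0473]),TH),o['moment'])
W=cal('wrist');f=eyes.grab_frame('wrist')[...,::-1];cv2.imwrite('pics/16.png',f)
# rod edges columns vs row
g=f.max(2).astype(int);print([np.round(proj(W,d2w([0,y,.0537])),1) for y in(-.25,-.2,-.15,-.12)])
E
```

```text
t: 41.95
ee_pos: [0.6257, -0.2648, 0.0487]
tool_rot: [0.652, 0.758, -0.0, -0.001]
wrist_force: [0.6, -0.1, -0.8]
opening: 0.021
t 42.0 tcp_d [   0.5 -289.6   48.7] op 21.0 F [ 0.6 -0.2 -0.8]
(array([-0.0004, -0.0004,  0.0014]), array([-0.0018, -0.0007,  0.0005])) [-0.05207622 -0.01525882 -0.02856613]
[array([321.2, 193.9]), array([321. ,  90.4]), array([320.9, -41.2]), array([ 320.8, -138.7])]
```

```bash
python3 -m jog '[0.005,0,0.001,0,0,0,255, 0.015,0,0.001,0,0,0,255, 0.025,0,0.001,0,0,0,255, 0.035,0,0.001,0,0,0,255, 0.045,0,0.001,0,0,0,255, 0.055,0,0.001,0,0,0,255, 0.06,0,0.001,0,0,0,255, 0.06,0,0.001,0,0,0,255]' 100
python3 -c "
from h import *
st();o=bot.get_obs();print(delta(d2w([0,-.23,.0473]),TH),o['moment'])"
python3 -m jog '[0.005,0,0,0,0,0,255, 0.015,0,0,0,0,0,255, 0.025,0,0,0,0,0,255, 0.035,0,0,0,0,0,255, 0.04,0,0,0,0,0,255, 0.045,0,0,0,0,0,255, 0.05,0,0,0,0,0,255, 0.05,0,0,0,0,0,255]' 100
python3 -c "
from h import *
st();o=bot.get_obs();print(delta(d2w([0,-.18,.0473]),TH),o['moment'])
for n in('scene','side','wrist'):cv2.imwrite(f'pics/17{n}.png',eyes.grab_frame(n)[...,::-1])"
```

```text
t: 42.8
ee_pos: [0.6169, -0.206, 0.0477]
tool_rot: [0.652, 0.758, -0.001, -0.001]
wrist_force: [0.1, -0.1, -0.9]
opening: 0.021
t 42.8 tcp_d [   0.5 -230.1   47.7] op 21.0 F [ 0.1 -0.1 -0.9]
(array([ 0.0001, -0.0005,  0.0004]), array([-0.0018, -0.0004,  0.0007])) [-0.05965344  0.01783341  0.04858296]
t: 43.6
ee_pos: [0.6095, -0.1569, 0.0477]
tool_rot: [0.652, 0.758, -0.0, -0.001]
wrist_force: [0.2, -0.2, 0.8]
opening: 0.0212
t 43.6 tcp_d [   0.4 -180.4   47.7] op 21.2 F [ 0.2 -0.2  0.8]
(array([ 0.0004, -0.0004,  0.0004]), array([-0.0018, -0.0006,  0.0002])) [ 0.02554171 -0.04731691  0.03364011]
```

```bash
python3 -m jog '[0.005,0,0,0,0,0,255, 0.012,0,0,0,0,0,255, 0.02,0,0,0,0,0,255, 0.028,0,0,0,0,0,255, 0.036,0,0,0,0,0,255, 0.043,0,0,0,0,0,255, 0.048,0,0,0,0,0,255, 0.048,0,0,0,0,0,255]' 100
python3 -c "
from h import *
st();o=bot.get_obs();print(o['moment'])"
python3 -m jog '[0.001,0,0,0,0,0,255, 0.002,0,0,0,0,0,255, 0.003,0,0,0,0,0,255, 0.004,0,0,0,0,0,255, 0.005,0,0,0,0,0,255, 0.006,0,0,0,0,0,255, 0.007,0,0,0,0,0,255, 0.007,0,0,0,0,0,255]' 100
python3 -c "
from h import *
st();o=bot.get_obs();print(o['moment'])"
```

```text
t: 44.55
ee_pos: [0.6024, -0.1091, 0.0477]
tool_rot: [0.652, 0.758, -0.001, -0.001]
wrist_force: [-0.6, 0.7, -1.0]
opening: 0.0208
t 44.5 tcp_d [   0.4 -132.2   47.7] op 20.8 F [-0.5  0.7 -1. ]
[-0.03769285  0.00762553 -0.02385948]
t: 45.35
ee_pos: [0.6015, -0.1039, 0.0477]
tool_rot: [0.653, 0.758, -0.001, -0.0]
wrist_force: [0.4, -2.6, -1.2]
opening: 0.0215
t 45.4 tcp_d [   0.4 -126.8   47.7] op 21.5 F [ 0.  -2.6 -1.2]
[-0.49035052 -0.05212721 -0.0316268 ]
```

```bash
python3 -m jog '[0.001,0,0,0,0,0,255, 0.002,0,0,0,0,0,255, 0.003,0,0,0,0,0,255, 0.003,0,0,0,0,0,255, 0.003,0,0,0,0,0,255, 0.003,0,0,0,0,0,255, 0.003,0,0,0,0,0,255, 0.003,0,0,0,0,0,255]' 100
python3 -c "
from h import *
st();o=bot.get_obs();print(o['moment'])
W=cal('wrist');f=eyes.grab_frame('wrist')[...,::-1];cv2.imwrite('pics/18w.png',f)
for n in('scene','side'):cv2.imwrite(f'pics/18{n}.png',eyes.grab_frame(n)[...,::-1])
print([np.round(proj(W,d2w([0,y,.0537])),1) for y in(-.098,)])"
```

```text
t: 46.15
ee_pos: [0.6015, -0.1038, 0.0479]
tool_rot: [0.653, 0.757, -0.002, 0.002]
wrist_force: [2.0, -9.7, -2.7]
opening: 0.0209
t 46.1 tcp_d [   0.4 -126.7   47.9] op 20.9 F [ 0.5 -9.9 -2.7]
[-1.61305593 -0.24031939  0.02147364]
[array([321.2, 214.2])]
```

The shoulder is firmly against the eye (−9.9 N, stopped at y −126.7). I lower the rod to rest, release, and lift.

```bash
python3 -m jog '[-0.003,0,0.001,0,0,0,255, -0.003,0,0.002,0,0,0,255, -0.003,0,0.0025,0,0,0,255, -0.003,0,0.0025,0,0,0,255, -0.003,0,0.0025,0,0,0,110, -0.003,0,0.0025,0,0,0,110, -0.003,0,0.0025,0,0,0,110, -0.003,0,0.0025,0,0,0,110]' 40
python3 -c "
from h import *
st()"
python3 -m jog '[0,0,-0.03,0,0,0,110, 0,0,-0.07,0,0,0,110, 0,0,-0.1,0,0,0,110, 0,0,-0.1,0,0,0,110, 0,0,-0.1,0,0,0,110, 0,0,-0.1,0,0,0,110, 0,0,-0.1,0,0,0,110, 0,0,-0.1,0,0,0,110]' 40
python3 - <<'E'
from h import *
st();print(delta(d2w([-.05,-.089,.085]),TH))
W=cal('wrist');f=eyes.grab_frame('wrist')[...,::-1];cv2.imwrite('pics/19w.png',f);h=cv2.cvtColor(f,cv2.COLOR_BGR2HSV)
g=f.max(2).astype(int)
c=[(np.nonzero(g[v,290:360]<80)[0]+290) for v in range(190,250,4)]
print([(190+4*i,x.min(),x.max()) if len(x) else (190+4*i,) for i,x in enumerate(c)])
print('pred handle end,shoulder,tip,knob',[np.round(proj(W,d2w(np.array(p)/1e3)),1) for p in([0,-158,58.5],[0,-98,58.5],[0,102,51.5],[-50,-89,104])])
m=cv2.inRange(h,(3,120,60),(16,255,255));n,l,s,cc=cv2.connectedComponentsWithStats(m)
print([(s[i].tolist(),np.round(cc[i],1).tolist()) for i in range(1,n) if s[i,4]>80])
E
```

```text
t: 47.1
ee_pos: [0.6013, -0.1024, 0.045]
tool_rot: [0.653, 0.758, -0.0, -0.001]
wrist_force: [0.5, 0.1, -0.2]
opening: 0.0484
t 47.1 tcp_d [   0.4 -125.3   45. ] op 48.4 F [ 0.5 -0.  -0.2]
t: 47.9
ee_pos: [0.6008, -0.1029, 0.1433]
tool_rot: [0.653, 0.758, -0.001, -0.002]
wrist_force: [1.1, 0.0, -0.6]
opening: 0.0485
t 47.9 tcp_d [  -0.2 -125.8  143.3] op 48.5 F [ 1.1 -0.2 -0.6]
(array([ 0.0366, -0.0496,  0.0586]), array([-0.0047, -0.0017, -0.0005]))
[(190, np.int64(311), np.int64(336)), (194, np.int64(311), np.int64(336)), (198, np.int64(311), np.int64(336)), (202, np.int64(311), np.int64(336)), (206, np.int64(311), np.int64(336)), (210, np.int64(311), np.int64(336)), (214, np.int64(311), np.int64(336)), (218, np.int64(311), np.int64(336)), (222, np.int64(311), np.int64(336)), (226, np.int64(311), np.int64(336)), (230, np.int64(311), np.int64(336)), (234, np.int64(312), np.int64(336)), (238, np.int64(312), np.int64(335)), (242,), (246,)]
pred handle end,shoulder,tip,knob [array([322.8, 242.1]), array([322.8, 177.4]), array([ 322.7, -128.2]), array([248.6, 179.4])]
[([254, 161, 55, 11, 284], [288.5, 165.2]), ([240, 165, 22, 24, 388], [250.4, 177.4]), ([418, 343, 16, 29, 129], [425.2, 356.8])]
```

```bash
python3 -m jog '[0.037,-0.05,0,-0.003,0,0,100, 0.037,-0.05,0,-0.003,0,0,100, 0.037,-0.05,0.02,-0.003,0,0,100, 0.037,-0.05,0.04,-0.003,0,0,100, 0.037,-0.05,0.057,-0.003,0,0,100, 0.037,-0.05,0.057,-0.003,0,0,100, 0.037,-0.05,0.057,-0.003,0,0,255, 0.037,-0.05,0.057,-0.003,0,0,255]' 30
python3 -m jog '[0,0,0,0,0,0,255, 0,0,0,0,0,0,255, 0,0,0,0,0,0,255, 0,0.005,0,0,0,0,255, 0,0.01,0,0,0,0,255, 0,0.015,0,0,0,0,255, 0,0.02,0,0,0,0,255, 0,0.022,0,0,0,0,255]' 30
python3 -c "
from h import *
st()"
python3 -m jog '[0,0.002,0,0,0,0,255, 0,0.004,0,0,0,0,255, 0,0.006,0,0,0,0,255, 0,0.007,0,0,0,0,255, 0,0.007,0,0,0,0,255, 0,0.007,0,0,0,0,255, 0,0.007,0,0,0,0,255, 0,0.007,0,0,0,0,255]' 30
python3 -c "
from h import *
st()"
```

```text
t: 48.75
ee_pos: [0.5475, -0.0742, 0.0897]
tool_rot: [0.653, 0.758, 0.001, 0.001]
wrist_force: [-0.2, -0.0, 0.4]
opening: 0.0238
t: 49.55
ee_pos: [0.5693, -0.0708, 0.0899]
tool_rot: [0.653, 0.758, 0.001, 0.001]
wrist_force: [-1.1, 1.0, 6.0]
opening: 0.0143
t 49.5 tcp_d [-26.5 -89.4  89.9] op 14.3 F [-1.   1.1  6. ]
t: 50.35
ee_pos: [0.5726, -0.0703, 0.0899]
tool_rot: [0.653, 0.758, -0.002, -0.002]
wrist_force: [-11.0, -1.1, 11.4]
opening: 0.0142
t 50.4 tcp_d [-23.2 -89.3  89.9] op 14.2 F [-11.1   0.5  11.4]
```

The keeper is at its shut stop: knob x −23.2, with −11 N resistance. I release, back off, and use the last picture.

```bash
python3 -m jog '[0,-0.002,0,0,0,0,255, 0,-0.003,0,0,0,0,120, 0,-0.003,0,0,0,0,120, 0,-0.003,0,0,0,0,100, 0,-0.003,-0.03,0,0,0,100, -0.02,-0.003,-0.08,0,0,0,100, -0.04,-0.003,-0.13,0,0,0,100, -0.04,-0.003,-0.16,0,0,0,50]' 30
python3 -m jog '[-0.02,0,0,0,0,0,0, -0.02,0,0,0,0,0,0, -0.02,0,0,0,0,0,0, -0.02,0,0,0,0,0,0, -0.02,0,0,0,0,0,0, -0.02,0,0,0,0,0,0, -0.02,0,0,0,0,0,0, -0.02,0,0,0,0,0,0]' 30
python3 - <<'E'
from h import *
st()
W=cal('wrist');f=eyes.grab_frame('wrist')[...,::-1];g=eyes.grab_frame('scene')[...,::-1]
print('pred knob,shoulder,end,tip',[np.round(proj(W,d2w(np.array(p)/1e3)),1) for p in([-24,-89,104],[0,-98,58.5],[0,-158,58.5],[0,102,51.5])])
h=cv2.cvtColor(f,cv2.COLOR_BGR2HSV);m=cv2.inRange(h,(3,120,60),(16,255,255));n,l,s,cc=cv2.connectedComponentsWithStats(m)
print([(s[i].tolist(),np.round(cc[i],1).tolist()) for i in range(1,n) if s[i,4]>60])
a=cv2.resize(f[0:260,200:420],(507,600));b=cv2.resize(g[150:300,190:390],(293,220))
o=np.zeros((600,800,3),np.uint8);o[:,:507]=a;o[:220,507:]=b;cv2.imwrite('pics/20.png',o)
E
```

```text
t: 51.15
ee_pos: [0.5786, -0.1115, 0.2507]
tool_rot: [0.653, 0.757, 0.001, 0.002]
wrist_force: [1.1, 0.5, -0.0]
opening: 0.0648
t: 51.95
ee_pos: [0.581, -0.1293, 0.2482]
tool_rot: [0.653, 0.758, 0.001, 0.0]
wrist_force: [0.4, -0.9, 0.4]
opening: 0.0856
t 52.0 tcp_d [ -23.7 -148.9  248.2] op 85.6 F [ 0.2 -1.   0.4]
pred knob,shoulder,end,tip [array([321.7, 133. ]), array([342.1, 138. ]), array([341.1, 187.3]), array([346. , -71.1])]
[([314, 125, 41, 15, 288], [328.9, 131.0])]
```

View pics/20.png

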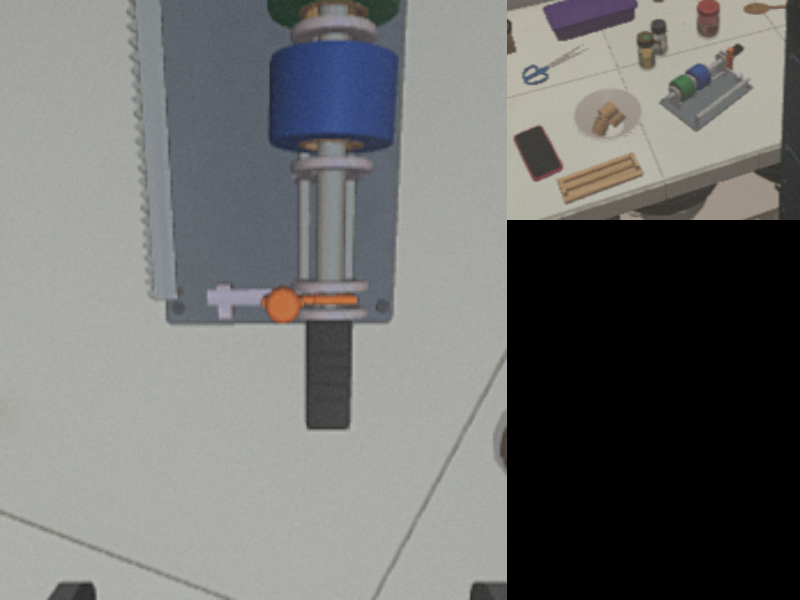

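```bash
python3 -c "
from h import *
st();print(bot.close_job())"
```

```text
t 52.0 tcp_d [ -23.7 -149.   248.3] op 85.3 F [-0.1  0.1  0. ]
the job is handed in; nothing more can be done
None
```

The dispenser is reloaded and locked, and I handed the job in at about 52 s of the 210 s. `close_job` gives no verdict, so success rests on the checks below.

**What I did:** I slid the keeper open, drew the spindle out and laid it on the worktop. The three cores went into the bowl. The bowl had been knocked a few centimetres, so I re-measured it before the first drop. The green roll went into bay c and the blue roll into bay b; no red roll was present. I then threaded the spindle back until the shoulder stopped, and slid the keeper shut.

**Last checks:**
- **Rolls:** both showed within 1–2 mm of their bay centres.
- **Spindle:** it threaded with no noticeable force, then stopped against the first eye at about 10 N. The handle end appears where it should be when home.
- **Keeper:** it reached its shut stop at knob x of about −23 mm, with 11 N resisting. The last picture shows the fork across the groove.
- **Bowl and cores:** the bowl is upright. The final picture shows only two or three core shapes, because they overlap from that angle; an earlier picture showed all three inside.
- **Phone, jars and red cup:** the phone and the jars in view look untouched, judged by eye. The red cup is not in the final picture; it was last seen standing before the spindle went back in.

**Not checked or in disagreement:**
- I did not see the spindle tip come through the last eye. I infer it from the unobstructed travel and the shoulder contact.
- The first dispenser estimate from the fixed cameras was about 6 mm off in x. I corrected it with the wrist camera, and the keeper's stops confirmed the correction.

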